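# Change the sold-out olive jars on the bayonet docks

### The job

Change the jars at the olive stall: every full jar must end locked in the dock of its own colour (pushed down and turned clockwise a quarter turn, right up to the stop), and every sold-out jar, which starts locked in its dock, must change places with the full jar of its colour: in the end it stands upright in the middle of the disc of its colour. One or two sold-out jars are present, the other docks are free; a jar may be set down anywhere meanwhile, and the tin, the tub and the red pot are to be left where they are.

Things in the scene. Friction and masses are not known exactly. Their poses are not given: they have to be found in the camera images.
- full_green_mid (a point): FULL olive green jar (olive green lid, grip bar and olives; 0.4 kg, low centre of mass, 131 mm tall): point on its axis 65 mm above its underside. 0-30 mm up: foot, dia 60, with 2 lugs along jar +x and -x (14 wide, 4-12 mm up, tips 42 mm from axis); 30-85 body dia 84; 85-97 lid dia 88; 97-131 grip bar, 70 long along jar x (over the lugs), 22 thick along y. z up. Same after half a turn.
- empty_green_mid (a point): SOLD-OUT olive green jar: point on its axis 65 mm above its underside. Same shape, sizes and axes as the full jar, but clear and empty, with a white lid and grip bar in olive green; 0.25 kg. If present (one or two of the three are) it starts locked in the dock of its colour.
- dock_green: Olive green bayonet dock, fixed: 116 mm square plate with a round socket, dia 104, 34 mm high. Origin: centre of its underside, on the counter; z up. Bore dia 66 for the jar foot; steel lips 26-34 mm above the counter leave two lug slots 24 mm wide along dock +x and -x (white marks on the plate). Black marks at +y and -y: where lugs and grip bar lie when locked.
- dock_green_mouth (a point): Centre of the mouth of that dock, 34 mm up. In it a spring pad (9 N at rest, 17 N at the bottom) holds a jar, underside 18 mm above the counter, lugs caught in the slots. Pushed down to 10-13 mm it turns clockwise from above, a quarter turn to a stop; let go, it rises to 14 mm: locked. Unlock: push down 3-4 mm, turn back anticlockwise to the slots, lift straight up.
- mat_green: Olive green disc with a white middle, 120 mm in diameter, flat on the counter (1 mm, no step); origin: its centre. The full olive green jar starts on it.
- full_purple_mid (a point): FULL dark purple jar (dark purple lid, grip bar and olives; 0.4 kg, low centre of mass, 131 mm tall): point on its axis 65 mm above its underside. 0-30 mm up: foot, dia 60, with 2 lugs along jar +x and -x (14 wide, 4-12 mm up, tips 42 mm from axis); 30-85 body dia 84; 85-97 lid dia 88; 97-131 grip bar, 70 long along jar x (over the lugs), 22 thick along y. z up. Same after half a turn.
- empty_purple_mid (a point): SOLD-OUT dark purple jar: point on its axis 65 mm above its underside. Same shape, sizes and axes as the full jar, but clear and empty, with a white lid and grip bar in dark purple; 0.25 kg. If present (one or two of the three are) it starts locked in the dock of its colour.
- dock_purple: Dark purple bayonet dock, fixed: 116 mm square plate with a round socket, dia 104, 34 mm high. Origin: centre of its underside, on the counter; z up. Bore dia 66 for the jar foot; steel lips 26-34 mm above the counter leave two lug slots 24 mm wide along dock +x and -x (white marks on the plate). Black marks at +y and -y: where lugs and grip bar lie when locked.
- dock_purple_mouth (a point): Centre of the mouth of that dock, 34 mm up. In it a spring pad (9 N at rest, 17 N at the bottom) holds a jar, underside 18 mm above the counter, lugs caught in the slots. Pushed down to 10-13 mm it turns clockwise from above, a quarter turn to a stop; let go, it rises to 14 mm: locked. Unlock: push down 3-4 mm, turn back anticlockwise to the slots, lift straight up.
- mat_purple: Dark purple disc with a white middle, 120 mm in diameter, flat on the counter (1 mm, no step); origin: its centre. The full dark purple jar starts on it.
- full_yellow_mid (a point): FULL yellow jar (yellow lid, grip bar and olives; 0.4 kg, low centre of mass, 131 mm tall): point on its axis 65 mm above its underside. 0-30 mm up: foot, dia 60, with 2 lugs along jar +x and -x (14 wide, 4-12 mm up, tips 42 mm from axis); 30-85 body dia 84; 85-97 lid dia 88; 97-131 grip bar, 70 long along jar x (over the lugs), 22 thick along y. z up. Same after half a turn.
- empty_yellow_mid (a point): SOLD-OUT yellow jar: point on its axis 65 mm above its underside. Same shape, sizes and axes as the full jar, but clear and empty, with a white lid and grip bar in yellow; 0.25 kg. If present (one or two of the three are) it starts locked in the dock of its colour.
- dock_yellow: Yellow bayonet dock, fixed: 116 mm square plate with a round socket, dia 104, 34 mm high. Origin: centre of its underside, on the counter; z up. Bore dia 66 for the jar foot; steel lips 26-34 mm above the counter leave two lug slots 24 mm wide along dock +x and -x (white marks on the plate). Black marks at +y and -y: where lugs and grip bar lie when locked.
- dock_yellow_mouth (a point): Centre of the mouth of that dock, 34 mm up. In it a spring pad (9 N at rest, 17 N at the bottom) holds a jar, underside 18 mm above the counter, lugs caught in the slots. Pushed down to 10-13 mm it turns clockwise from above, a quarter turn to a stop; let go, it rises to 14 mm: locked. Unlock: push down 3-4 mm, turn back anticlockwise to the slots, lift straight up.
- mat_yellow: Yellow disc with a white middle, 120 mm in diameter, flat on the counter (1 mm, no step); origin: its centre. The full yellow jar starts on it.
- tin: Bystander: plain steel tin, 74 mm in diameter, 110 mm tall; origin: centre of its underside.
- tub: Bystander: white tub with a blue lid, 108 mm in diameter, 87 mm tall; origin: centre of its underside.
- pot: Bystander: small glass pot of red paste with a red lid, 80 mm in diameter, 62 mm tall; origin: centre of its underside.

How it is judged:
By the outcome, as a careful person would: the job done as asked, in the order asked, and still so for the second after the job is handed in, with the robot touching nothing.
Of empty_green, empty_purple, empty_yellow only 1 to 2 are there at a start; the rules pass over those that are not, and their reading is None.
At some moment in a run one of full_green, full_purple, full_yellow, empty_green, empty_purple, empty_yellow may be knocked a few centimetres aside while the robot is not near it.
It also fails if it takes over 210 s, if anything falls off the work surface, if the arm or the gripper's body presses on something with over 40 N, if the wrist force passes 120 N, or if a joint passes its speed limit or range.

### The arm

A 6-joint arm with a two-finger parallel gripper is mounted at the origin on the work surface. World frame = base frame: x ahead of the robot, y to its left, z up, the work surface at z = 0. Lengths are in m, angles in degrees, forces in N, time in s.
With the tool pointing down it reaches from about 0.4 to 0.825 m from the base axis. Payload 7 kg.
Tool frame: the origin (TCP) lies midway between the tips of the shut fingers; the grasp point (between the pads) lies ctrl.tcp_to_grasp behind it (ctrl.tcp_to_grasp is the distance from the TCP to the grasp point, in m); y points along the fingers, z is the direction in which the jaws open and shut, and the axes are right-handed (so a half turn about y gives the same grasp; the last joint's range is limited). The gripper opens to 88 mm and grips with 3 to 60 N. Pads are 19 mm wide; open, the fingers measure 130 mm over their backs; the gripper's body (78 mm by 193 mm) begins 47 mm behind the grasp point.
Start: joints at [-57.004, 20.546, 0.682, 0, -70.136, -16.507], TCP at [0.192, -0.647, 0.2] pointing down, gripper open.
Joint ranges: [-176.03, 176.03], [-82.01, 121.73], [-58.28, 71.71], [-173.87, 95.51], [-174.79, -0.11], [-173.66, 173.66]. Speed limits (degrees/s): [136.94, 136.94, 172.46, 180, 180, 180].

### API

Orientations are given as [roll, pitch, yaw] about the fixed x, y, z axes, in that order (R = Rz(yaw) Ry(pitch) Rx(roll)).
In Python, from plant import ctrl, snapshot, silhouettes gives the robot as it stands.
- The arm moves only by the shell command python3 -m pendant 'ROWS'. ROWS is JSON, a list that holds one entry, the list of rows, each a list of 7 numbers: the shift along the tool's x, y, z in cm, then the turn, a rotation vector about the tool's x, y, z in degrees, then the opening, from 0 (shut) to 1 (fully open). In form: [[[x, y, z, rx, ry, rz, hand], ...]]. A call has 1 to 12 rows; each row shifts and turns the commanded pose from where the row before left it, along the tool's axes as they then stand; what a row does not reach is not made up. A row lasts 1/12 s, in which the tool goes at most 41.7 mm and 7.16 degrees, less where a joint would pass 70% of its speed; a pose out of reach is approached as far as the arm can. A call with a gripper value outside its range is refused whole. The fingers move at their own pace and stop on an object; the grip force is fixed at half the most. Time passes only in rows, so rows that do not move let the fingers close. It gives the time, the measured TCP pose, the force and the opening at its end, in the units of the state.
- ctrl.get_obs(): the state, without advancing time (a new reading comes with each control period).
- snapshot(name): name is "scene" or "top" or "wrist"; returns a dict with "image" (400x640x3 uint8, red, green, blue), "camera_matrix" (3x3 intrinsics, pixels), "eye" and "orientation" of the camera in the world; the wrist camera has in their place "mount" (4x4, takes a point from camera to tool coordinates, whose origin is the TCP and whose axes are the tool frame's). Camera axes: x right, y down, z forward; pixel columns grow to the right and rows downward; lengths in m; the calibration is good to about 2 mm. The wrist camera is an equidistant fisheye: a pixel r from the principal point sees the ray r / f radians off the axis. A picture is of the moment at which its call begins: read the wrist's pose just before it. There is no depth.
- ctrl.close_job(): hands the job in, once; it reports no verdict.
Trained networks look in a picture, given as the dict that the camera call returned (one of the last four; its "shot" number tells which), for a name from the list of things; names that differ only in an ending like _2 or _b are one class to them, and where a whole thing is asked for, a point or a joint stands for the part that bears it (a point fixed in the world has none). Each returns a list of dicts, best first, with "confidence" (0 to 1); they miss things now and then, are a little off and sometimes report something else, mostly with a low value. They report only what shows in the picture. A call takes as long as a camera call.
- silhouettes(picture, thing): "mask" (400x640 bool, what is visible of it) and "bbox" ([left, top, width, height] in pixels, round what is visible of it).
The state is a dict: "clock": time; "joint_pos": joint angles; "qvel": joint speeds; "tau": joint torques, N m; "tool_pos": TCP position; "orientation": TCP orientation; "force": force on the tool from outside, world axes, zero at the start; "moment": the same for the moment, N m; "opening": finger opening in m.
Only numpy, scipy, OpenCV 4.12 (cv2) and the standard library are available. Lean on these libraries where they do the work, as an engineer would, in place of code of your own. Each camera call takes 0.05 s, during which the arm holds its last target.

## Working session

There is one attempt and no reset: what is moved stays moved. The work goes in short steps, Python scripts to look and compute and a shell command to move; the robot and the scene stay as the last step left them, time stands still between calls to the robot, and variables do not carry over. Pictures are saved under pics/ and viewed, and the job is handed in when it is done.

```bash
ls; mkdir -p pics; python3 - <<'E'
from plant import ctrl, snapshot
import cv2
print(ctrl.get_obs(), ctrl.tcp_to_grasp)
for n in ["scene","top","wrist"]:
    s=snapshot(n); cv2.imwrite(f"pics/{n}0.png",s["image"][:,:,::-1])
    print({k:v for k,v in s.items() if k!="image"})
E
```

```text
pics
{'clock': 0.0, 'joint_pos': array([-5.70017883e+01,  2.05876334e+01,  6.34013890e-01, -2.09550648e-02,
       -7.01381182e+01, -1.65047178e+01]), 'qvel': array([-0.02602515, -0.038754  ,  0.01491902, -0.05966502,  0.03523813,
       -0.02253662]), 'tau': array([-3.29181212e-04, -5.82721174e+01,  2.93075484e+01,  6.99774876e+00,
        7.04835678e-03, -1.70997755e-04]), 'tool_pos': array([ 0.19142726, -0.64671346,  0.19906486]), 'orientation': array([-8.99064452e+01,  7.17697491e-03,  1.64863644e+01]), 'force': array([-0.19869864,  0.73029413,  0.14673577]), 'moment': array([ 0.02946271, -0.01282006, -0.03677666]), 'opening': 0.08803605899688517} 0.0188
{'camera_matrix': array([[463.00433084,   0.        , 317.38162776],
       [  0.        , 463.00433084, 202.13480659],
       [  0.        ,   0.        ,   1.        ]]), 'eye': array([ 1.12394856, -0.57442368,  0.99578728]), 'orientation': array([-138.6078436 ,    0.78121332,   47.00948032]), 'shot': 1}
{'camera_matrix': array([[378.45597097,   0.        , 323.98977481],
       [  0.        , 378.45597097, 198.93222164],
       [  0.        ,   0.        ,   1.        ]]), 'eye': array([ 0.34500166, -0.01928776,  0.9957081 ]), 'orientation': array([-168.18160586,   -0.17474761,  -93.45107394]), 'shot': 2}
{'camera_matrix': array([[309.70691629,   0.        , 319.57851671],
       [  0.        , 309.70691629, 199.41932413],
       [  0.        ,   0.        ,   1.        ]]), 'mount': array([[ 7.13591010e-04,  9.65631446e-01,  2.59914217e-01,
        -6.99495636e-02],
       [-7.16753565e-04, -2.59913723e-01,  9.65631577e-01,
        -1.85005726e-01],
       [ 9.99999489e-01, -8.75360454e-04,  5.06647686e-04,
         9.22647720e-04],
       [ 0.00000000e+00,  0.00000000e+00,  0.00000000e+00,
         1.00000000e+00]]), 'shot': 3}
```

View pics/scene0.png

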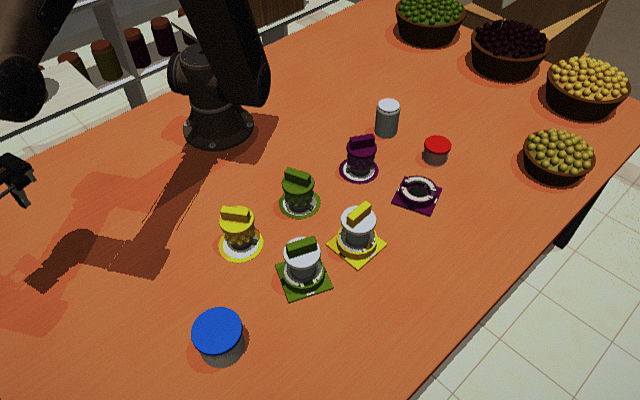

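View pics/top0.png

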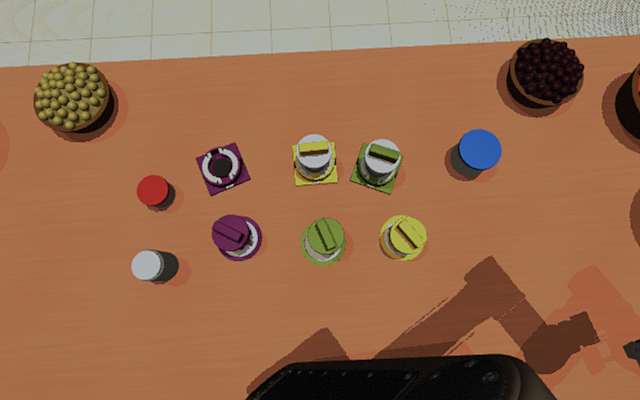

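View pics/wrist0.png

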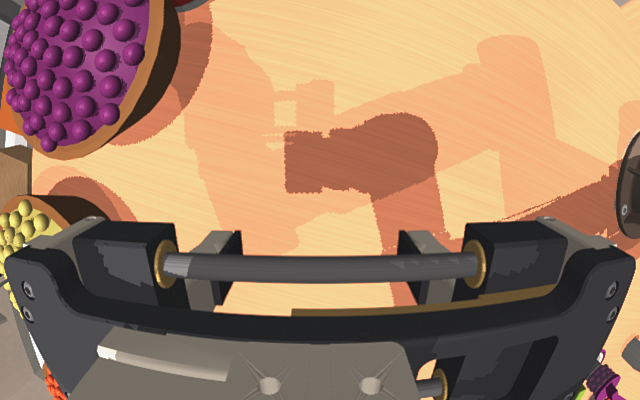

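```bash
cat > h.py <<'E'
import numpy as np, cv2, json
from plant import ctrl, snapshot, silhouettes
from scipy.spatial.transform import Rotation as Ro
from scipy.optimize import minimize
def cam_pose(s, tcp=None):
    if 'eye' in s: return Ro.from_euler('xyz',s['orientation'],degrees=True).as_matrix(), np.array(s['eye'])
    p,o=tcp; R=Ro.from_euler('xyz',o,degrees=True).as_matrix(); M=np.array(s['mount'])
    return R@M[:3,:3], R@M[:3,3]+p
class Cam:
    def __init__(c,name):
        if name=='wrist':
            o=ctrl.get_obs(); tcp=(o['tool_pos'],o['orientation'])
        else: tcp=None
        c.s=snapshot(name); c.name=name; c.R,c.t=cam_pose(c.s,tcp); c.K=c.s['camera_matrix']; c.im=c.s['image']
    def proj(c,P):
        q=(np.atleast_2d(P)-c.t)@c.R
        if c.name=='wrist':
            r=np.hypot(q[:,0],q[:,1])+1e-12; th=np.arctan2(r,q[:,2]); f=c.K[0,0]
            return np.c_[c.K[0,2]+f*th*q[:,0]/r, c.K[1,2]+f*th*q[:,1]/r]
        return np.c_[c.K[0,2]+c.K[0,0]*q[:,0]/q[:,2], c.K[1,2]+c.K[1,1]*q[:,1]/q[:,2]]
    def ray(c,uv):
        uv=np.atleast_2d(uv).astype(float); d=(uv-c.K[:2,2])/c.K[0,0]
        if c.name=='wrist':
            r=np.hypot(d[:,0],d[:,1])+1e-12; v=np.c_[np.sin(r)*d[:,0]/r,np.sin(r)*d[:,1]/r,np.cos(r)]
        else: v=np.c_[d,np.ones(len(d))]
        return v@c.R.T
    def at(c,uv,z):
        d=c.ray(uv); return c.t+d*((z-c.t[2])/d[:,2])[:,None]
    def save(c,fn,box=None,scale=1):
        im=c.im[:,:,::-1]
        if box: x,y,w,h=box; im=im[y:y+h,x:x+w]
        im=cv2.resize(np.ascontiguousarray(im),None,fx=scale,fy=scale,interpolation=cv2.INTER_CUBIC); cv2.imwrite(fn,im)
A=np.linspace(0,2*np.pi,48,endpoint=False)
def cyl(d,z0,z1): return np.vstack([np.c_[d/2*np.cos(A),d/2*np.sin(A),0*A+z] for z in (z0,z1)])
def box(a,b,z0,z1): return np.array([[x,y,z] for x in(-a/2,a/2) for y in(-b/2,b/2) for z in(z0,z1)])
JAR=[cyl(.06,0,.03),box(.084,.014,.004,.012),cyl(.084,.03,.085),cyl(.088,.085,.097),box(.07,.022,.097,.131)]
BAR=[box(.07,.022,.097,.131)]
DOCK=[box(.116,.116,0,.006),cyl(.104,0,.034)]
MAT=[cyl(.12,0,.001)]
def place(parts,x,y,z,yaw):
    c,s=np.cos(np.radians(yaw)),np.sin(np.radians(yaw)); R=np.array([[c,-s,0],[s,c,0],[0,0,1]])
    return [p@R.T+[x,y,z] for p in parts]
def render(cam,parts,sc=4):
    m=np.zeros((400*sc,640*sc),np.uint8)
    for p in parts:
        h=cv2.convexHull(((cam.proj(p)+.5)*sc-.5).astype(np.float32)); cv2.fillConvexPoly(m,np.round(h*16).astype(np.int32),255,shift=4)
    return cv2.resize(m,(640,400),interpolation=cv2.INTER_AREA)/255.
def iou(a,b): return np.minimum(a,b).sum()/np.maximum(a,b).sum()
E
python3 - <<'E'
from h import *
T=Cam('top');S=Cam('scene')
out={}
for c in (S,T):
    c.save(f'pics/{c.name}1.png')
    for n in ["full_green_mid","full_purple_mid","full_yellow_mid","empty_green_mid","empty_purple_mid","empty_yellow_mid","dock_green","dock_purple","dock_yellow","mat_green","mat_purple","mat_yellow","tin","tub","pot"]:
        r=silhouettes(c.s,n)
        print(c.name,n,[(round(float(a['confidence']),2),np.round(a['bbox']).tolist(),int(a['mask'].sum())) for a in r[:3]])
        if r: out[c.name+'/'+n]=r[0]['mask']
np.savez('m0.npz',**out)
T.save('pics/topz.png',(190,120,250,150),3.2)
S.save('pics/scenez.png',(200,120,260,190),3)
print(ctrl.get_obs()['clock'])
E
```

```text
scene full_green_mid [(0.71, [283.0, 164.0, 33.0, 47.0], 1210)]
scene full_purple_mid [(0.61, [347.0, 135.0, 31.0, 42.0], 1038)]
scene full_yellow_mid [(0.84, [221.0, 205.0, 38.0, 45.0], 1312), (0.73, [274.0, 262.0, 60.0, 42.0], 1118)]
scene empty_green_mid [(0.58, [283.0, 238.0, 36.0, 42.0], 1355)]
scene empty_purple_mid [(0.54, [282.0, 238.0, 38.0, 46.0], 1443)]
scene empty_yellow_mid [(0.75, [338.0, 204.0, 38.0, 43.0], 1338), (0.51, [285.0, 167.0, 31.0, 46.0], 1166)]
scene dock_green [(0.85, [277.0, 265.0, 52.0, 39.0], 1027), (0.73, [284.0, 236.0, 35.0, 46.0], 1459), (0.18, [422.0, 135.0, 26.0, 30.0], 656)]
scene dock_purple [(0.87, [391.0, 173.0, 48.0, 42.0], 1391)]
scene dock_yellow [(0.57, [326.0, 230.0, 59.0, 41.0], 1023)]
scene mat_green [(0.72, [277.0, 265.0, 53.0, 42.0], 1108), (0.64, [279.0, 195.0, 42.0, 25.0], 365), (0.62, [339.0, 201.0, 40.0, 46.0], 1338)]
scene mat_purple [(0.73, [336.0, 160.0, 42.0, 21.0], 366)]
scene mat_yellow [(0.72, [216.0, 228.0, 47.0, 33.0], 668)]
scene tin [(0.71, [372.0, 99.0, 28.0, 40.0], 848)]
scene tub [(0.8, [188.0, 305.0, 57.0, 65.0], 2635
[... 401 characters left out ...]
99.0, 134.0, 29.0, 39.0], 1044)]
top dock_green [(0.89, [348.0, 139.0, 56.0, 54.0], 862), (0.37, [300.0, 226.0, 44.0, 37.0], 604)]
top dock_purple [(0.83, [198.0, 144.0, 54.0, 52.0], 1839)]
top dock_yellow [(0.71, [292.0, 145.0, 46.0, 36.0], 700)]
top mat_green [(0.76, [301.0, 227.0, 44.0, 35.0], 621)]
top mat_purple [(0.64, [222.0, 218.0, 39.0, 41.0], 616), (0.16, [212.0, 213.0, 38.0, 39.0], 1218)]
top mat_yellow [(0.76, [381.0, 216.0, 39.0, 47.0], 471), (0.51, [132.0, 252.0, 44.0, 31.0], 1278)]
top tin [(0.56, [134.0, 252.0, 45.0, 29.0], 1239)]
top tub [(0.79, [450.0, 128.0, 52.0, 47.0], 1849), (0.16, [196.0, 144.0, 55.0, 52.0], 1779)]
top pot [(0.95, [136.0, 174.0, 42.0, 30.0], 978)]
1.75
```

View pics/topz.png

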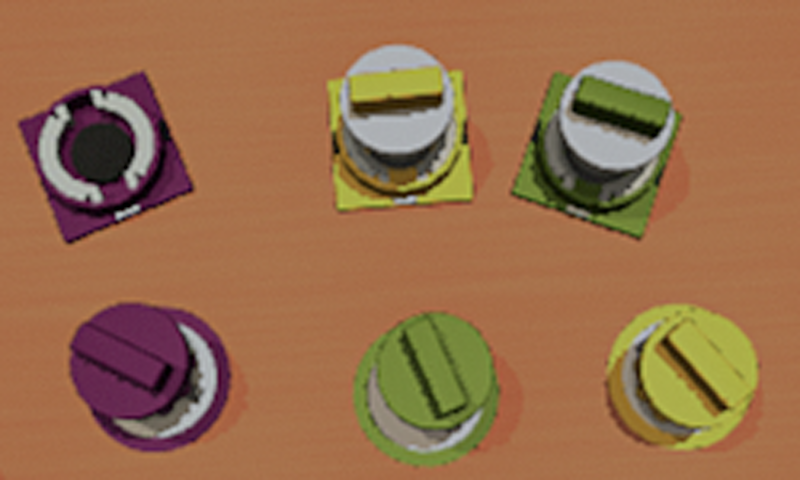

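View pics/scenez.png

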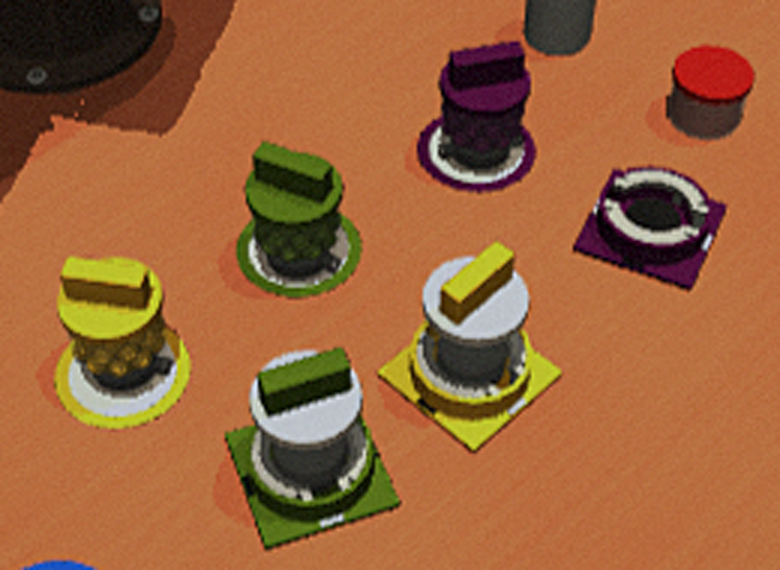

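```bash
cat > fit.py <<'E'
from h import *
T=Cam('top');S=Cam('scene'); m=np.load('m0.npz')
def edge(p,q,z):
    P=T.at(np.array([p,q])/3.2+[190,120]-.35,z); d=P[1]-P[0]; return np.degrees(np.arctan2(d[1],d[0])), P.mean(0)
E={'full_purple':[(90,321),(175,361)],'full_green':[(402,331),(440,417)],'full_yellow':[(667,348),(722,408)],'empty_yellow':[(353,101),(441,95)],'empty_green':[(584,77),(668,112)]}
def fit(k,masks,parts,x0,yawfree=False,occ=lambda c:[] ):
    def f(p):
        P=place(parts,p[0],p[1],p[2],p[3]*100)
        s=0
        for c,M in masks:
            r=render(c,P,2)
            for o in occ(c): r=r*(1-o)
            s-=iou(r,M)
        return s
    r=minimize(f,x0,method='Nelder-Mead',options=dict(initial_simplex=np.array([x0]+[np.array(x0)+d for d in np.diag([.012,.012,.008,.08])]),xatol=2e-4,fatol=1e-4,maxiter=200))
    return r.x,r.fun
res={}
for k,(p,q) in E.items():
    z=0 if 'full' in k else .014
    yaw,c=edge(p,q,z+.131)
    x,fv=fit(k,[(T,m['top/'+k+'_mid']),(S,m['scene/'+k+'_mid'])],JAR,[c[0],c[1],z,yaw/100])
    print(k,'click yaw',round(yaw,1),'fit',np.round(x*[1,1,1,100],4),round(fv,3)); res[k]=[*x[:3],yaw]
json.dump(res,open('jars.json','w'))
E
python3 fit.py
```

```text
full_purple click yaw -118.3 fit [ 4.658000e-01  1.969000e-01 -5.000000e-04 -1.152402e+02] -1.852
full_green click yaw -159.6 fit [ 4.448000e-01 -3.150000e-02 -1.700000e-03 -1.569841e+02] -1.892
full_yellow click yaw -142.3 fit [ 4.344000e-01 -2.273000e-01 -1.900000e-03 -1.379662e+02] -1.872
empty_yellow click yaw -89.3 fit [ 6.52900e-01 -1.41000e-02  1.13000e-02 -8.97128e+01] -1.792
empty_green click yaw -117.3 fit [ 6.312000e-01 -1.818000e-01  1.160000e-02 -1.133034e+02] -1.805
```

```bash
cat > fit2.py <<'E'
from fit import *
D={}
for c in ('green','purple','yellow'):
    e='empty_'+c
    occ=(lambda cam,e=e:[render(cam,place(JAR,*res[e]),2)]) if e in res else (lambda cam:[])
    x0=[*res[e][:2],0,(res[e][3]+90)/100] if e in res else [*T.at([[222,168]],.02)[0][:2],0,-.2]
    x,fv=fit(c,[(T,m['top/dock_'+c]),(S,m['scene/dock_'+c])],DOCK,x0,occ=occ)
    print('dock',c,np.round(x*[1,1,1,100],4),round(fv,3)); D['dock_'+c]=list(x*[1,1,1,100])
    f='full_'+c
    occ=lambda cam,f=f:[render(cam,place(JAR,*res[f]),2)]
    mk=[(T,m['top/mat_'+c])]+([(S,m['scene/mat_'+c])] if c!='green' else [])
    x,fv=fit(c,mk,MAT,[*res[f][:2],0,0],occ=occ)
    print('mat',c,np.round(x*[1,1,1,100],4),round(fv,3)); D['mat_'+c]=list(x*[1,1,1,100])
json.dump({**res,**D},open('all.json','w'))
for cam,b,s in ((T,(190,120,250,150),3.2),(S,(200,120,260,190),3)):
    im=cv2.resize(np.ascontiguousarray(cam.im[b[1]:b[1]+b[3],b[0]:b[0]+b[2],::-1]),None,fx=s,fy=s,interpolation=cv2.INTER_CUBIC)
    for k,v in {**res,**D}.items():
        parts={'d':DOCK,'m':[cyl(.12,.001,.001)]}.get(k[0],BAR+[JAR[3]])
        for p in place(parts,*v):
            h=cv2.convexHull((((cam.proj(p)-b[:2])+.5)*s-.5).astype(np.float32)); cv2.polylines(im,[h.astype(np.int32)],True,(255,0,255),1)
    cv2.imwrite(f'pics/ov_{cam.name}.png',im)
E
python3 fit2.py
```

```text
full_purple click yaw -118.3 fit [ 4.658000e-01  1.969000e-01 -5.000000e-04 -1.152402e+02] -1.852
full_green click yaw -159.6 fit [ 4.448000e-01 -3.150000e-02 -1.700000e-03 -1.569841e+02] -1.892
full_yellow click yaw -142.3 fit [ 4.344000e-01 -2.273000e-01 -1.900000e-03 -1.379662e+02] -1.872
empty_yellow click yaw -89.3 fit [ 6.52900e-01 -1.41000e-02  1.13000e-02 -8.97128e+01] -1.792
empty_green click yaw -117.3 fit [ 6.312000e-01 -1.818000e-01  1.160000e-02 -1.133034e+02] -1.805
dock green [ 6.31200e-01 -1.80800e-01  9.00000e-04 -2.23648e+01] -1.735
mat green [ 0.4388 -0.0235 -0.0042  3.4634] -0.889
dock purple [6.5480e-01 2.3650e-01 6.0000e-04 2.0304e+01] -1.931
mat purple [4.6270e-01 1.9560e-01 2.1000e-03 7.4727e+00] -1.735
dock yellow [ 6.5440e-01 -1.4700e-02  9.0000e-04  1.7085e+00] -1.624
mat yellow [ 4.3950e-01 -2.3430e-01 -1.1000e-03  5.7338e+00] -1.75
```

View pics/ov_top.png

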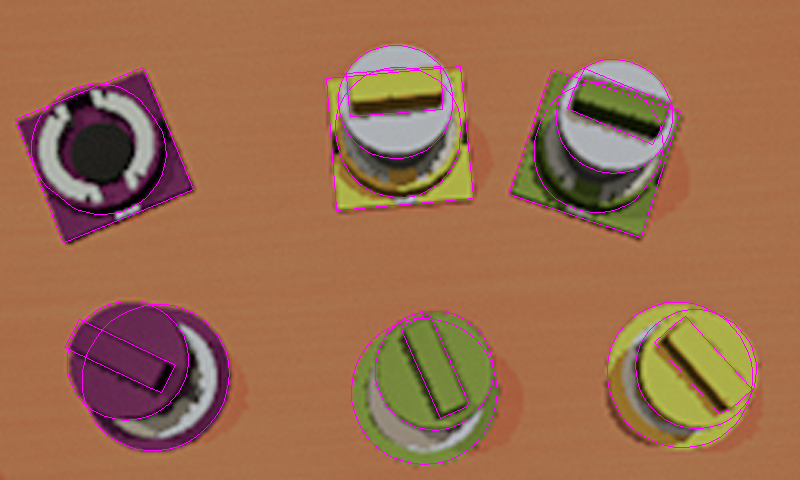

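View pics/ov_scene.png

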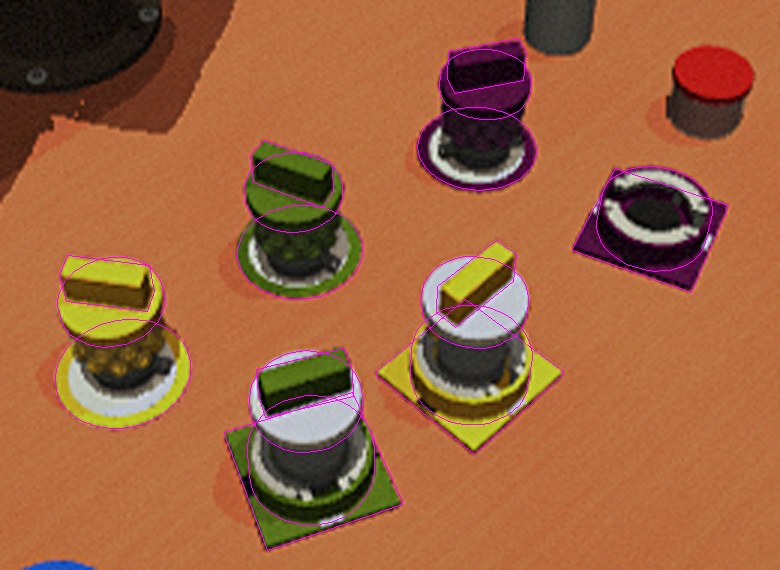

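```bash
cat > go.py <<'E'
import sys
from h import *
o=ctrl.get_obs(); p=o['tool_pos']; R=Ro.from_euler('xyz',o['orientation'],degrees=True).as_matrix()
print('t',round(o['clock'],2),'pos',np.round(p,4),'rpy',np.round(o['orientation'],2),'F',np.round(o['force'],1),'M',np.round(o['moment'],2),'open',round(o['opening']*1e3,1),'q',np.round(o['joint_pos'],0))
if len(sys.argv)>3:
    t=np.array([float(a) for a in sys.argv[1:4]]); print('shift cm',np.round(R.T@(t-p)*100,2))
    if len(sys.argv)>4: print('ry',round((o['orientation'][2]-float(sys.argv[4])+180)%360-180,2))
E
python3 go.py .6312 -.1813 .25 67.5
```

```text
t 1.95 pos [ 0.1916 -0.6472  0.2   ] rpy [-90.     0.    16.49] F [ 0.8  0.2 -0.2] M [-0.02  0.05  0.01] open 87.7 q [-57.  21.   1.   0. -70. -17.]
shift cm [55.38 -5.   32.2 ]
ry -51.01
```

```bash
python3 -m pendant '[[[2.8,-0.4,1.6,0,0,0,0.6],[2.8,-0.4,1.6,0,0,0,0.6],[2.8,-0.4,1.6,0,0,0,0.6],[2.8,-0.4,1.6,0,0,0,0.6],[2.8,-0.4,1.6,0,0,0,0.6],[2.8,-0.4,1.6,0,0,0,0.6],[2.8,-0.4,1.6,0,0,0,0.6],[2.8,-0.4,1.6,0,0,0,0.6],[2.8,-0.4,1.6,0,0,0,0.6],[2.8,-0.4,1.6,0,0,0,0.6],[2.8,-0.4,1.6,0,0,0,0.6],[2.8,-0.4,1.6,0,0,0,0.6]]]'; python3 go.py .6312 -.1813 .25 67.5
```

```text
clock: 2.95
tool_pos: [0.4602, -0.3664, 0.2485]
orientation: [-90.0, -0.0, 16.5]
force: [-1.0, -0.7, -0.5]
opening: 0.0528
t 2.95 pos [ 0.4602 -0.3664  0.2485] rpy [-9.002e+01 -2.000e-02  1.650e+01] F [-1.  -0.7 -0.5] M [-0.1  -0.09  0.02] open 52.8 q [-19.  11.  -6.   0. -73. -54.]
shift cm [21.66 -0.15 12.9 ]
ry -51.0
```

```bash
python3 -m pendant '[[[2.7,0,1.6,0,0,0,0.6],[2.7,0,1.6,0,0,0,0.6],[2.7,0,1.6,0,0,0,0.6],[2.7,0,1.6,0,0,0,0.6],[2.7,0,1.6,0,0,0,0.6],[2.7,0,1.6,0,0,0,0.6],[2.7,0,1.6,0,0,0,0.6],[2.7,0,1.6,0,-7,0,0.6],[0,0,0,0,-7,0,0.6],[0,0,0,0,-7,0,0.6],[0,0,0,0,-7,0,0.6],[0,0,0,0,-7,0,0.6]]]'; python3 -m pendant '[[[0,0,0,0,-7,0,0.6],[0,0,0,0,-7,0,0.6],[0,0,0,0,-2,0,0.6],[0,0,0,0,0,0,0.6]]]';python3 go.py .6312 -.1813 .115 67.5
python3 - <<'E'
from h import *
W=Cam('wrist'); W.save('pics/w1.png')
d=json.load(open('all.json'))
im=cv2.imread('pics/w1.png')
for k,parts in (('empty_green',BAR+[JAR[3]]),('dock_green',DOCK)):
    for p in place(parts,*d[k]):
        h=W.proj(p); cv2.polylines(im,[cv2.convexHull(h.astype(np.float32)).astype(np.int32)],True,(255,0,255),1)
cv2.imwrite('pics/w1o.png',im)
E
```

```text
clock: 3.95
tool_pos: [0.6302, -0.1833, 0.2478]
orientation: [-90.0, 0.0, 51.9]
force: [0.3, -0.2, 0.2]
opening: 0.053
clock: 4.28
tool_pos: [0.63, -0.1837, 0.248]
orientation: [-90.0, -0.0, 67.6]
force: [0.6, -0.3, 0.1]
opening: 0.0525
t 4.28 pos [ 0.63   -0.1837  0.248 ] rpy [-90.    -0.    67.59] F [ 0.6 -0.3  0.1] M [ 0.03  0.07 -0.  ] open 52.5 q [  1.  17.   2.  -0. -75. -23.]
shift cm [ 0.26 13.3  -0.02]
ry 0.09
```

View pics/w1o.png

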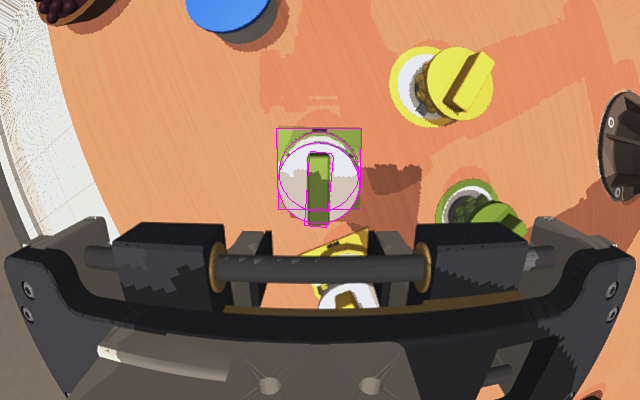

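```bash
python3 -m pendant '[[[0.25,3,0,0,0,0,0.6],[0,3,0,0,0,0,0.6],[0,3,0,0,0,0,0.6],[0,2,0,0,0,0,0.6],[0,1.3,0,0,0,0,0.6],[0,1,0,0,0,0,0.6],[0,0,0,0,0,0,0.6],[0,0,0,0,0,0,0],[0,0,0,0,0,0,0],[0,0,0,0,0,0,0],[0,0,0,0,0,0,0],[0,0,0,0,0,0,0]]]';python3 go.py .6312 -.1813 .115 67.5
```

```text
clock: 5.33
tool_pos: [0.6314, -0.1814, 0.1158]
orientation: [-90.1, -0.0, 67.5]
force: [0.4, -0.2, -0.8]
opening: 0.025
t 5.33 pos [ 0.6314 -0.1814  0.1158] rpy [-9.007e+01 -3.000e-02  6.748e+01] F [ 0.4 -0.2 -0.8] M [ 0.08  0.08 -0.01] open 25.0 q [  1.  22.  -8.   0. -59. -23.]
shift cm [0.   0.08 0.02]
ry -0.02
```

```bash
python3 -m pendant '[[[0,0,0,0,0,0,0],[0,0,0,0,0,0,0],[0,0,0,0,0,0,0],[0,0.15,0,0,0,0,0],[0,0.2,0,0,0,0,0],[0,0,0,0,0,0,0]]]';python3 go.py .6312 -.1813 .115 67.5
```

```text
clock: 5.83
tool_pos: [0.6324, -0.1818, 0.1135]
orientation: [-90.2, -0.0, 67.5]
force: [-0.5, 0.0, 12.9]
opening: 0.0209
t 5.83 pos [ 0.6324 -0.1818  0.1135] rpy [-9.020e+01 -1.000e-02  6.754e+01] F [-0.5  0.  12.9] M [0.16 0.25 0.03] open 20.9 q [  1.  22.  -8.   0. -59. -23.]
shift cm [-0.   -0.15  0.13]
ry 0.04
```

```bash
python3 -m pendant '[[[0,0.15,0,0,0,0,0],[0,0,0,0,-5,0,0],[0,0,0,0,-7,0,0],[0,0,0,0,-7,0,0],[0,0,0,0,-7,0,0],[0,0,0,0,-7,0,0],[0,0,0,0,0,0,0]]]';python3 go.py .6312 -.1813 .115 157.5
```

```text
clock: 6.42
tool_pos: [0.6325, -0.1819, 0.1127]
orientation: [-90.2, 0.1, 101.0]
force: [-0.5, -0.1, 13.3]
opening: 0.0209
t 6.42 pos [ 0.6325 -0.1819  0.1127] rpy [-90.21   0.12 100.98] F [-0.5 -0.1 13.3] M [0.06 0.51 0.02] open 20.9 q [  1.  22.  -8.   0. -59.  10.]
shift cm [ 0.09 -0.23  0.12]
ry -56.52
```

```bash
python3 -m pendant '[[[0,0,0,0,-7,0,0],[0,0,0,0,-7,0,0],[0,0,0,0,-7,0,0],[0,0,0,0,-7,0,0],[0,0,0,0,-7,0,0],[0,0,0,0,-7,0,0],[0,0,0,0,-7,0,0],[0,0,0,0,-7,0,0],[0,0,0,0,0,0,0]]]';python3 go.py .6312 -.1813 .115 157.5
```

```text
clock: 7.17
tool_pos: [0.6325, -0.182, 0.1127]
orientation: [-90.0, 0.2, 157.0]
force: [-1.6, -0.5, 12.6]
opening: 0.0213
t 7.17 pos [ 0.6325 -0.182   0.1127] rpy [-90.01   0.23 156.98] F [-1.6 -0.5 12.6] M [-0.18  0.65 -0.04] open 21.3 q [  1.  22.  -8.   0. -59.  66.]
shift cm [ 0.15 -0.23 -0.02]
ry -0.52
```

```bash
python3 - <<'E'
from h import *
S=Cam('scene'); S.save('pics/s2.png',(220,180,180,140),4)
E
```

```text
(no output)
```

View pics/s2.png

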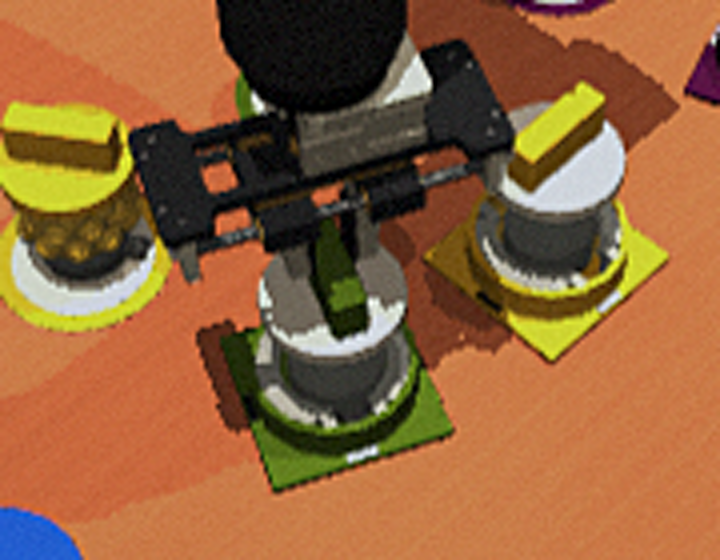

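```bash
python3 -m pendant '[[[0,-0.4,0,0,-0.5,0,0],[0,-0.5,0,0,0,0,0],[0,-0.8,0,0,0,0,0],[0,-1,0,0,0,0,0],[0,-1,0,0,0,0,0],[0,-2,0,0,0,0,0],[0,-3,0,0,0,0,0],[0,-4,0,0,0,0,0],[0,-3,0,0,0,0,0],[0,-2,0,0,0,0,0],[0,0,0,0,0,0,0]]]';python3 go.py .56 .10 .10
```

```text
clock: 8.13
tool_pos: [0.6328, -0.182, 0.2933]
orientation: [-90.1, 0.5, 157.0]
force: [-0.4, -1.0, -0.9]
opening: 0.0208
t 8.13 pos [ 0.6328 -0.182   0.2933] rpy [-90.1    0.46 157.  ] F [-0.4 -1.  -0.9] M [-0.14 -0.08  0.02] open 20.8 q [  1.  16.   7.   0. -80.  66.]
shift cm [ 17.87  19.23 -23.08]
```

```bash
python3 -m pendant '[[[2.2,0,-2.9,0,0,0,0],[2.2,0,-2.9,0,0,0,0],[2.2,0,-2.9,0,0,0,0],[2.2,0,-2.9,0,0,0,0],[2.2,0,-2.9,0,0,0,0],[2.2,0,-2.9,0,0,0,0],[2.2,0,-2.9,0,0,0,0],[2.2,0,-2.9,0,0,0,0],[0,2,0,0,0,0,0],[0,3,0,0,0,0,0],[0,3,0,0,0,0,0],[0,3,0,0,0,0,0]]]';python3 go.py .56 .10 .105
python3 - <<'E'
from h import *
S=Cam('scene'); S.save('pics/s3.png')
E
```

```text
clock: 9.13
tool_pos: [0.5589, 0.1014, 0.1757]
orientation: [-90.0, -0.0, 157.0]
force: [1.2, 0.6, -2.4]
opening: 0.0206
t 9.13 pos [0.5589 0.1014 0.1757] rpy [-9.0010e+01 -3.0000e-02  1.5703e+02] F [ 1.2  0.6 -2.4] M [ 0.01 -0.03 -0.04] open 20.6 q [ 30.  12. -15.  -0. -63.  37.]
shift cm [-0.16  7.07  0.08]
```

View pics/s3.png

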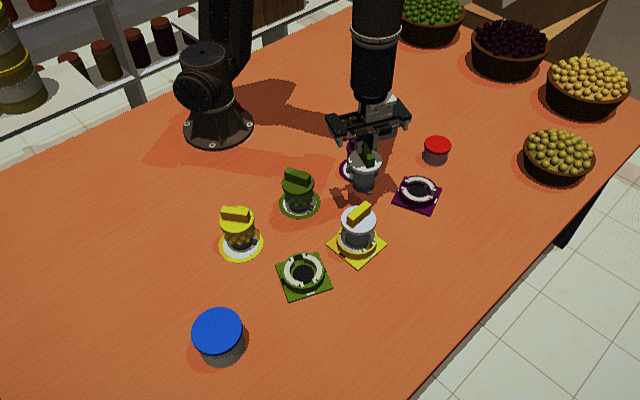

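```bash
python3 -m pendant '[[[0,3,0,0,0,0,0],[0,2.5,0,0,0,0,0],[0,1.2,0,0,0,0,0],[0,0.4,0,0,0,0,0],[0,0.15,0,0,0,0,0],[0,0.15,0,0,0,0,0],[0,0.15,0,0,0,0,0],[0,0,0,0,0,0,0]]]';python3 go.py
```

```text
clock: 9.85
tool_pos: [0.5602, 0.1012, 0.1024]
orientation: [-90.1, 0.1, 157.0]
force: [-0.4, -0.5, -3.1]
opening: 0.021
t 9.85 pos [0.5602 0.1012 0.1024] rpy [-9.0070e+01  6.0000e-02  1.5699e+02] F [-0.4 -0.5 -3.1] M [-0.11  0.21 -0.02] open 21.0 q [ 30.  15. -20.   0. -54.  37.]
```

```bash
python3 -m pendant '[[[0,0.15,0,0,0,0,0],[0,0.1,0,0,0,0,0],[0,0,0,0,0,0,0]]]';python3 go.py
```

```text
clock: 10.1
tool_pos: [0.5615, 0.1015, 0.1019]
orientation: [-90.1, 0.2, 157.1]
force: [-3.4, 1.4, 11.6]
opening: 0.0209
t 10.1 pos [0.5615 0.1015 0.1019] rpy [-90.15   0.2  157.05] F [-3.4  1.4 11.6] M [ 0.09  1.43 -0.01] open 20.9 q [ 30.  15. -21.   0. -54.  37.]
```

```bash
python3 -m pendant '[[[0,-0.15,0,0,0,0,0.6],[0,0,0,0,0,0,0.6],[0,0,0,0,0,0,0.6],[0,0,0,0,0,0,0.6],[0,-2,0,0,0,0,0.6],[0,-3,0,0,0,0,0.6],[0,-3,0,0,-7,0,0.6],[0,-3,0,0,-7,0,0.6],[0,-3,0,0,-7,0,0.6],[0,0,0,0,-7,0,0.6],[0,0,0,0,-7,0,0.6],[0,0,0,0,-7,0,0.6]]]';python3 go.py .4448 -.0315 .23 202
```

```text
clock: 11.1
tool_pos: [0.5598, 0.1011, 0.241]
orientation: [-90.0, 0.1, -160.7]
force: [0.3, -0.3, -0.2]
opening: 0.0523
t 11.1 pos [0.5598 0.1011 0.241 ] rpy [-9.0020e+01  6.0000e-02 -1.6067e+02] F [ 0.3 -0.3 -0.2] M [-0.1   0.12 -0.01] open 52.3 q [ 30.   9.  -9.  -0. -71.  79.]
shift cm [15.24  1.08  8.7 ]
ry -2.67
```

```bash
python3 -m pendant '[[[3,0.2,1.75,0,0,0,0.6],[3,0.2,1.75,0,0,0,0.6],[3,0.2,1.75,0,0,0,0.6],[3,0.2,1.75,0,0,0,0.6],[3.2,0.2,1.7,0,-2,0,0.6],[0,0,0,0,0,0,0.6]]]';python3 go.py .4448 -.0315 .103 203
cat > wl.py <<'E'
import sys
from h import *
W=Cam('wrist'); fn=sys.argv[1]; W.save(fn)
d=json.load(open('all.json')); im=cv2.imread(fn)
for k in sys.argv[2:]:
    parts={'d':DOCK,'m':[cyl(.12,.001,.001)]}.get(k[0],BAR+[JAR[3]])
    for p in place(parts,*d[k]):
        cv2.polylines(im,[cv2.convexHull(W.proj(p).astype(np.float32)).astype(np.int32)],True,(255,0,255),1)
cv2.imwrite(fn.replace('.png','o.png'),im[40:280,180:460].repeat(2,0).repeat(2,1))
E
python3 wl.py pics/w2.png full_green mat_green
```

```text
clock: 11.6
tool_pos: [0.44, -0.0338, 0.2303]
orientation: [-90.0, -0.1, -159.0]
force: [-1.2, 0.4, -1.2]
opening: 0.0523
t 11.6 pos [ 0.44   -0.0338  0.2303] rpy [-9.004e+01 -5.000e-02 -1.590e+02] F [-1.2  0.4 -1.2] M [-0.1   0.24 -0.  ] open 52.3 q [ 21.  -3. -24.  -0. -69.  90.]
shift cm [-0.54 12.73 -0.04]
ry -2.0
```

View pics/w2o.png

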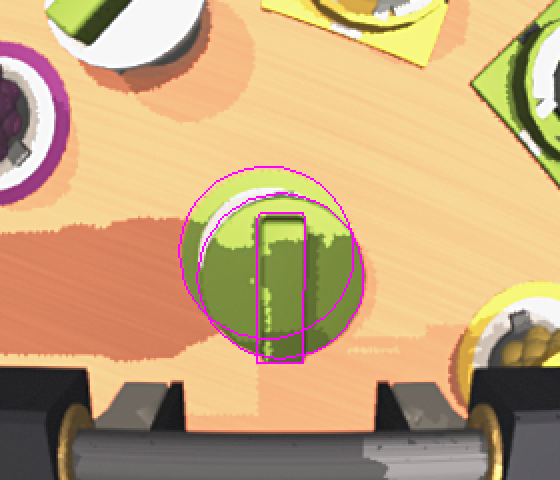

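```bash
python3 -m pendant '[[[-0.5,3,0,0,0,0,0.6],[0,3,0,0,0,0,0.6],[0,3,0,0,0,0,0.6],[0,2,0,0,0,0,0.6],[0,1.2,0,0,0,0,0.6],[0,0.5,0,0,0,0,0.6],[0,0,0,0,0,0,0.3],[0,0,0,0,0,0,0],[0,0,0,0,0,0,0],[0,0,0,0,0,0,0],[0,0,0,0,0,0,0],[0,0,0,0,0,0,0]]]';python3 go.py .4448 -.0315 .103
```

```text
clock: 12.65
tool_pos: [0.4501, -0.029, 0.1047]
orientation: [-89.9, 0.1, -159.0]
force: [1.2, -1.3, 19.8]
opening: 0.0185
t 12.65 pos [ 0.4501 -0.029   0.1047] rpy [-8.9950e+01  1.4000e-01 -1.5898e+02] F [ 1.2 -1.3 19.8] M [-0.79 -0.27 -0.03] open 18.5 q [ 22.   4. -34.   0. -51.  89.]
shift cm [0.59 0.17 0.05]
```

```bash
python3 wl.py pics/w3.png full_green; python3 - <<'E'
from h import *
S=Cam('scene'); S.save('pics/s4.png',(220,110,200,150),4)
T=Cam('top'); T.save('pics/t4.png',(190,120,250,150),3.2)
E
python3 go.py
```

```text
t 12.8 pos [ 0.4517 -0.0289  0.1059] rpy [ -89.88    0.29 -158.93] F [ 0.6 -3.6 17.2] M [-1.19 -0.16 -0.  ] open 6.1 q [ 22.   4. -34.   0. -51.  89.]
```

View pics/w3o.png

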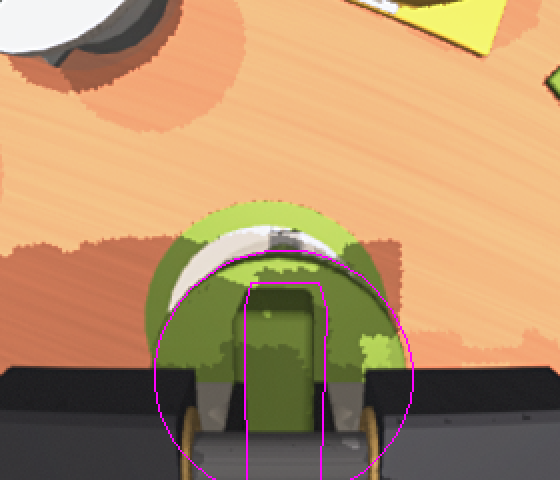

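View pics/s4.png

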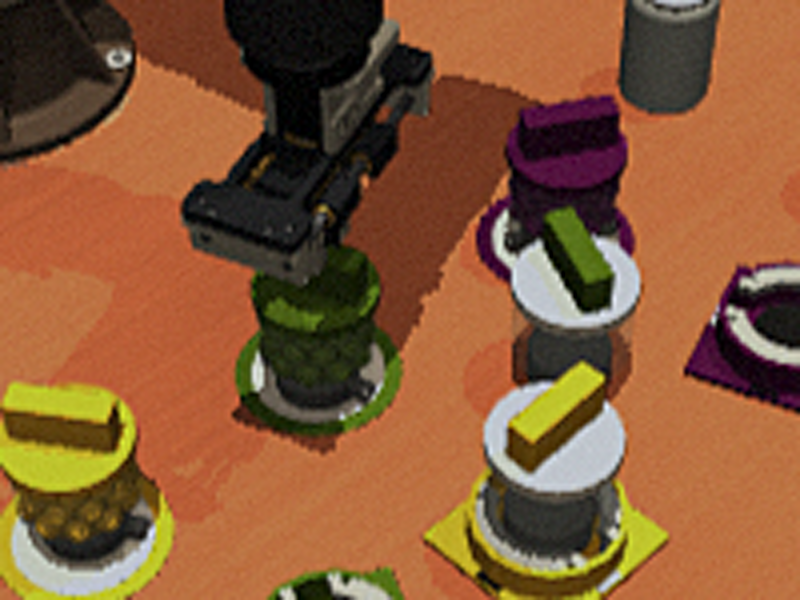

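View pics/t4.png

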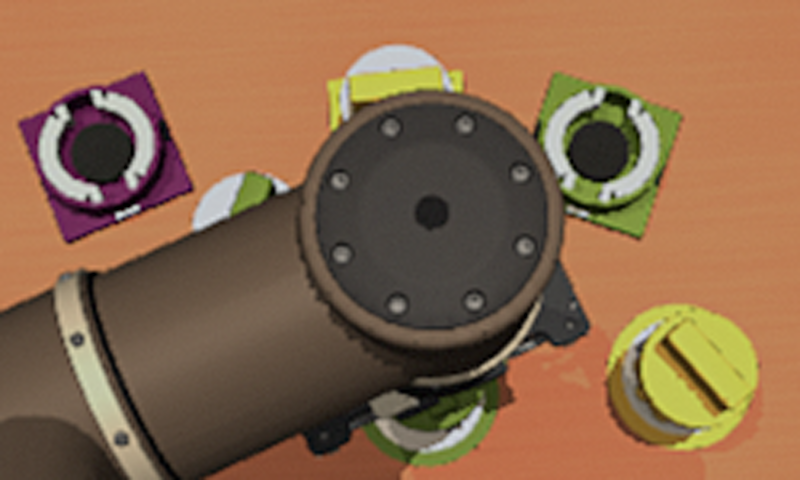

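```bash
python3 go.py; python3 wl.py pics/w4.png full_green;python3 - <<'E'
from h import *
S=Cam('scene'); S.save('pics/s5.png',(260,130,80,80),7)
E
python3 go.py
```

```text
t 12.8 pos [ 0.4517 -0.0289  0.1059] rpy [ -89.88    0.29 -158.93] F [ 0.6 -3.6 17.2] M [-1.19 -0.16 -0.  ] open 6.1 q [ 22.   4. -34.   0. -51.  89.]
t 12.9 pos [ 0.4522 -0.0291  0.1064] rpy [ -89.85    0.34 -158.91] F [ 1.7 -4.1 15.7] M [-1.61 -0.3  -0.05] open 1.7 q [ 22.   4. -34.   0. -51.  89.]
```

View pics/w4o.png

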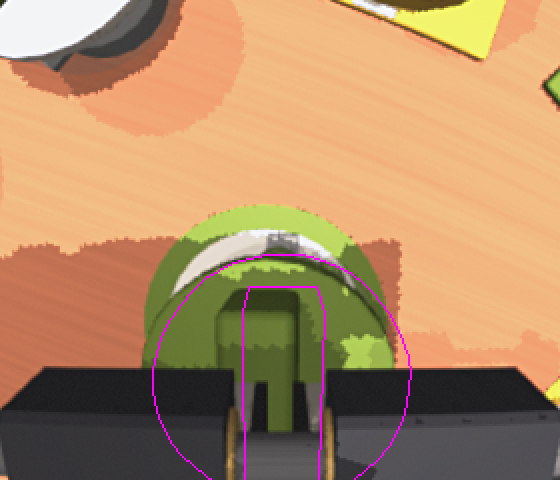

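View pics/s5.png

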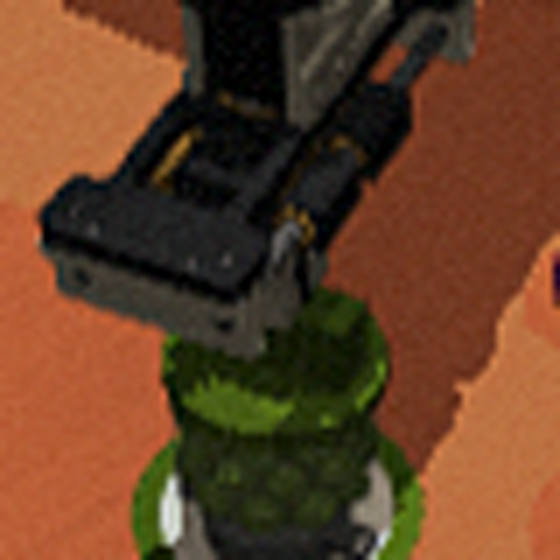

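```bash
python3 -m pendant '[[[0,0,0,0,0,0,0.6],[0,0,0,0,0,0,0.6],[0,0,0,0,0,0,0.6],[0,0,0,0,0,0,0.6],[0,0,0,0,0,0,0.6],[0,0,0,0,0,0,0.6]]]'; python3 go.py .4448 -.0315 .103; python3 wl.py pics/w5.png full_green;python3 - <<'E'
from h import *
S=Cam('scene'); S.save('pics/s6.png',(260,130,80,80),7)
E
python3 go.py
```

```text
clock: 13.4
tool_pos: [0.4509, -0.0285, 0.1052]
orientation: [-90.0, 0.2, -159.0]
force: [-0.7, 3.4, 12.6]
opening: 0.0361
t 13.4 pos [ 0.4509 -0.0285  0.1052] rpy [ -89.95    0.24 -158.96] F [-0.7  3.4 12.6] M [0.22 0.25 0.03] open 36.1 q [ 22.   4. -34.   0. -51.  89.]
shift cm [0.68 0.22 0.06]
t 13.5 pos [ 0.4512 -0.0284  0.1054] rpy [ -89.94    0.26 -158.95] F [-0.6 -0.2 12.7] M [0.08 0.17 0.01] open 43.7 q [ 22.   4. -34.   0. -51.  89.]
```

View pics/w5o.png

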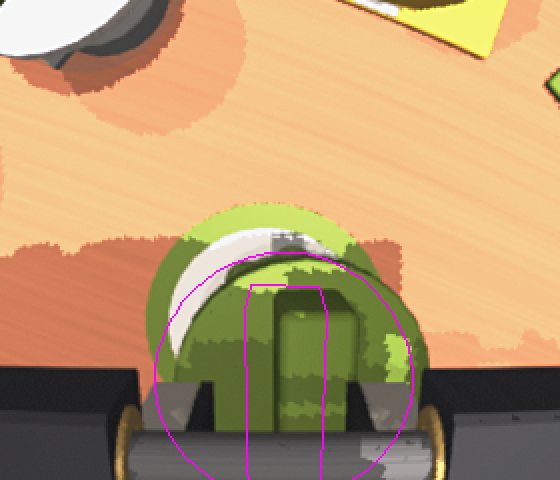

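View pics/s6.png

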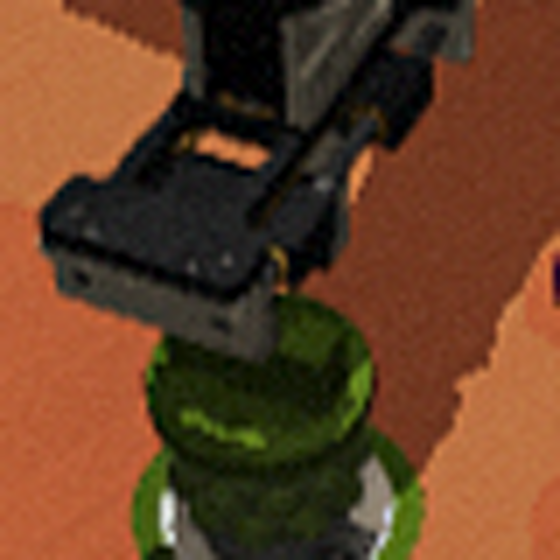

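```bash
python3 wl.py pics/w6.png full_green mat_green dock_yellow; python3 go.py; python3 - <<'E'
import cv2
im=cv2.imread('pics/w6.png'); cv2.imwrite('pics/w6c.png',im[100:300,200:440].repeat(3,0).repeat(3,1))
E
```

```text
t 13.55 pos [ 0.4513 -0.0284  0.1055] rpy [ -89.94    0.27 -158.94] F [ 0.7  0.9 13.3] M [0.04 0.15 0.02] open 48.0 q [ 22.   4. -34.   0. -51.  89.]
```

View pics/w6o.png

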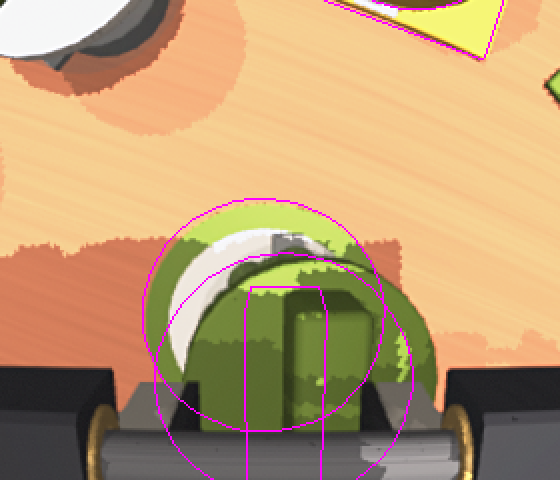

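View pics/w6c.png

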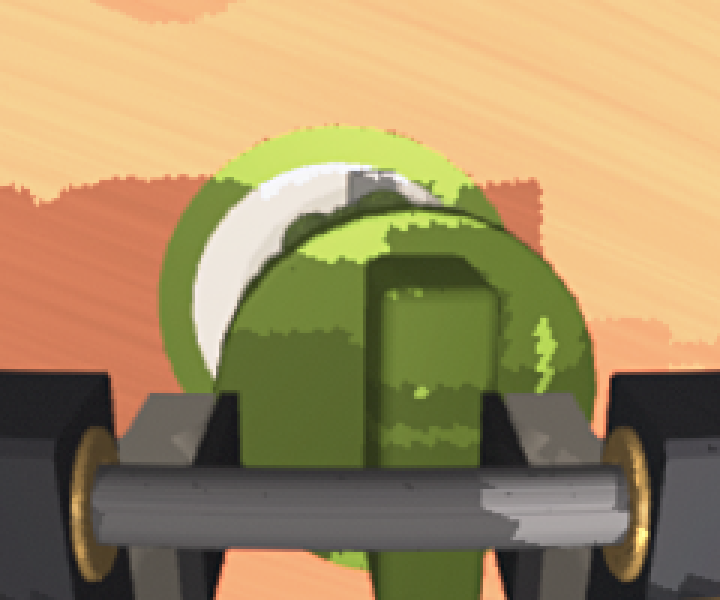

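```bash
python3 -m pendant '[[[0,-0.3,0,0,0,0,0.7],[0,-0.3,0,0,0,0,0.7],[0,0,0,0,0,0,0.7]]]'; python3 go.py; python3 -m pendant '[[[0,-0.5,0,0,0,0,0.7],[0,-1,0,0,0,0,0.7],[0,-1.5,0,0,0,0,0.7],[0,0,0,0,0,0,0.7]]]'; python3 go.py;python3 wl.py pics/w7.png full_green mat_green dock_yellow;python3 - <<'E'
from h import *
S=Cam('scene'); S.save('pics/s7.png',(260,130,80,80),7)
E
```

```text
clock: 13.8
tool_pos: [0.4489, -0.0289, 0.1099]
orientation: [-90.0, 0.0, -159.0]
force: [0.2, 0.2, -0.4]
opening: 0.0604
t 13.8 pos [ 0.4489 -0.0289  0.1099] rpy [-9.0010e+01  2.0000e-02 -1.5901e+02] F [ 0.2  0.2 -0.4] M [-0.1   0.11 -0.01] open 60.4 q [ 22.   4. -34.  -0. -52.  89.]
clock: 14.13
tool_pos: [0.4502, -0.0288, 0.1418]
orientation: [-90.0, 0.2, -159.0]
force: [-0.1, 1.0, 0.4]
opening: 0.0616
t 14.13 pos [ 0.4502 -0.0288  0.1418] rpy [ -89.96    0.17 -158.98] F [-0.1  1.   0.4] M [-0.04  0.05  0.02] open 61.6 q [ 22.   2. -31.   0. -57.  89.]
```

View pics/w7o.png

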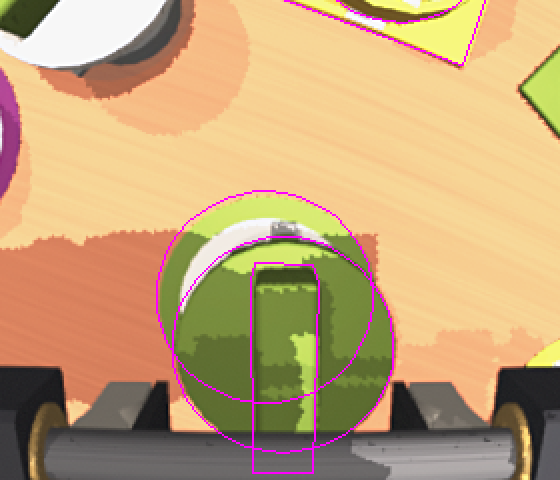

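View pics/s7.png

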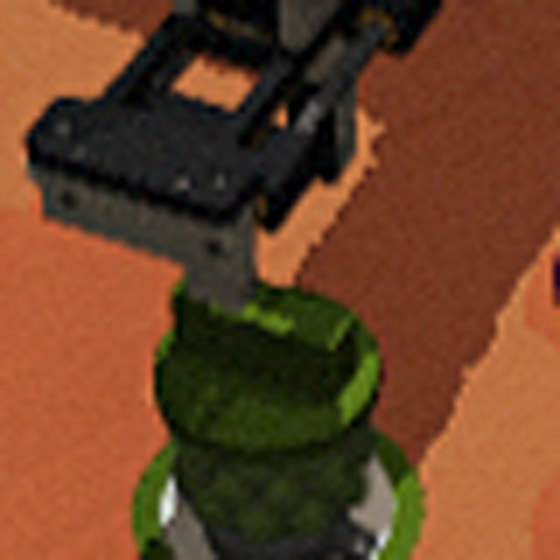

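```bash
python3 - <<'E'
from h import *
W=Cam('wrist'); W.save('pics/w8.png'); o=ctrl.get_obs(); p=o['tool_pos'];R=Ro.from_euler('xyz',o['orientation'],degrees=True).as_matrix()
im=cv2.imread('pics/w8.png')
for z in (-.034,-.03,0,.03,.034):
    for y in (-.0188,0,.03):
        q=W.proj(p+R@np.array([0,y,z]))[0]; print(z,y,q.round(0)); cv2.circle(im,tuple(int(a) for a in q),2,(0,0,255) if y==0 else (255,0,0),-1)
cv2.imwrite('pics/w8o.png',im[100:400,150:490].repeat(2,0).repeat(2,1))
E
python3 go.py
```

```text
-0.034 -0.0188 [264. 241.]
-0.034 0 [269. 230.]
-0.034 0.03 [275. 215.]
-0.03 -0.0188 [270. 241.]
-0.03 0 [275. 230.]
-0.03 0.03 [280. 215.]
0 -0.0188 [321. 241.]
0 0 [321. 230.]
0 0.03 [321. 215.]
0.03 -0.0188 [372. 241.]
0.03 0 [368. 230.]
0.03 0.03 [362. 215.]
0.034 -0.0188 [379. 241.]
0.034 0 [374. 230.]
0.034 0.03 [367. 215.]
t 14.28 pos [ 0.4486 -0.029   0.1393] rpy [-9.0020e+01 -1.0000e-02 -1.5902e+02] F [-0.5  0.2 -0.8] M [-0.14  0.13 -0.06] open 61.4 q [ 22.   2. -32.  -0. -56.  89.]
```

View pics/w8o.png

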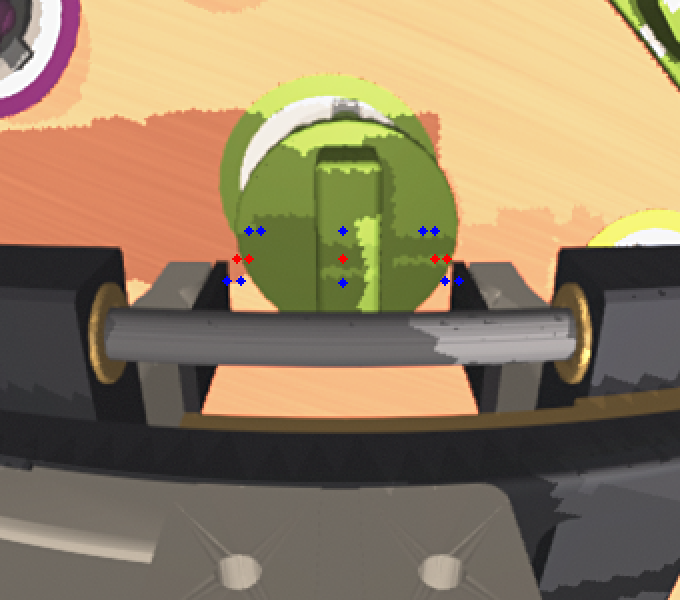

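```bash
python3 -m pendant '[[[0.4,1,0,0,0,0,0.6],[0,1,0,0,0,0,0.6],[0,0.7,0,0,0,0,0.6],[0,0.2,0,0,0,0,0.6],[0,0,0,0,0,0,0.6],[0,0,0,0,0,0,0.6]]]'; python3 go.py .4448 -.0315 .108; python3 wl.py pics/w9.png full_green mat_green; python3 -m pendant '[[[0,0,0,0,0,0,0.4],[0,0,0,0,0,0,0.3],[0,0,0,0,0,0,0.3],[0,0,0,0,0,0,0.3]]]'; python3 go.py; python3 wl.py pics/w10.png full_green mat_green
```

```text
clock: 14.78
tool_pos: [0.4453, -0.0305, 0.1104]
orientation: [-90.0, -0.0, -159.0]
force: [-0.0, -1.0, 1.0]
opening: 0.0525
t 14.78 pos [ 0.4453 -0.0305  0.1104] rpy [-8.9990e+01 -3.0000e-02 -1.5901e+02] F [-0. -1.  1.] M [-0.14  0.1  -0.01] open 52.5 q [ 22.   4. -34.   0. -52.  89.]
shift cm [0.08 0.24 0.08]
clock: 15.17
tool_pos: [0.4454, -0.0304, 0.1107]
orientation: [-90.0, 0.0, -159.0]
force: [0.2, 0.8, -0.3]
opening: 0.0314
t 15.17 pos [ 0.4454 -0.0304  0.1107] rpy [-9.0000e+01  3.0000e-02 -1.5901e+02] F [ 0.2  0.8 -0.3] M [-0.06  0.12 -0.03] open 31.4 q [ 22.   3. -34.   0. -52.  89.]
```

View pics/w9o.png

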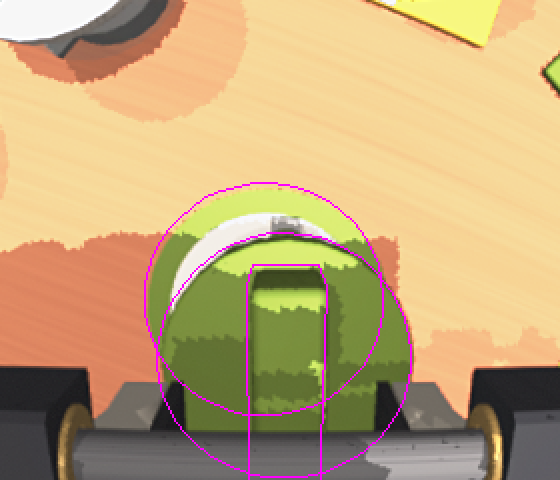

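View pics/w10o.png

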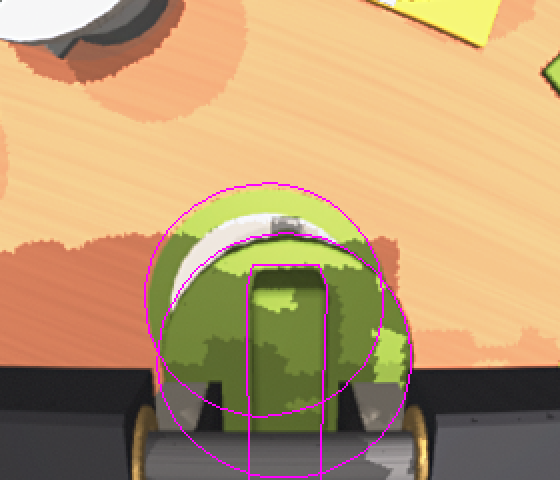

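```bash
python3 -m pendant '[[[0,0,0,0,0,0,0.2],[0,0,0,0,0,0,0.15],[0,0,0,0,0,0,0]]]'; python3 go.py;  python3 -m pendant '[[[0,0,0,0,0,0,0],[0,0,0,0,0,0,0]]]'; python3 go.py; python3 wl.py pics/w11.png full_green mat_green
```

```text
clock: 15.47
tool_pos: [0.4452, -0.0304, 0.1105]
orientation: [-90.0, 0.0, -159.0]
force: [0.1, 0.4, 0.5]
opening: 0.0119
t 15.47 pos [ 0.4452 -0.0304  0.1105] rpy [ -90.      0.   -159.01] F [0.1 0.4 0.5] M [-0.13  0.12  0.03] open 11.9 q [ 22.   3. -34.  -0. -52.  89.]
clock: 15.63
tool_pos: [0.4452, -0.0304, 0.1105]
orientation: [-90.0, -0.0, -159.0]
force: [-0.3, 0.1, 0.1]
opening: 0.0018
t 15.63 pos [ 0.4452 -0.0304  0.1105] rpy [ -90.     -0.   -159.01] F [-0.3  0.1  0.1] M [-0.07  0.07  0.  ] open 1.8 q [ 22.   3. -34.   0. -52.  89.]
```

View pics/w11o.png

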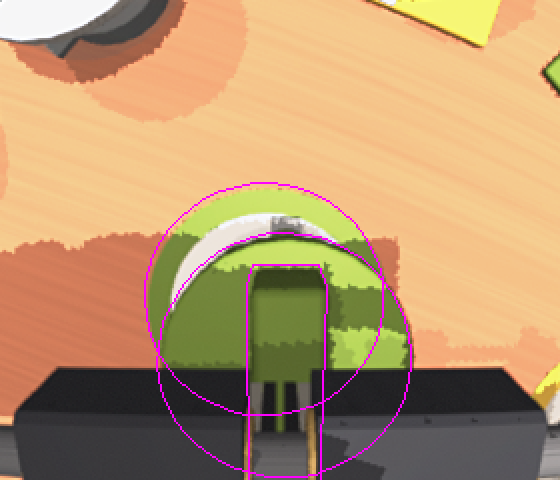

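```bash
python3 - <<'E'
from h import *
W=Cam('wrist'); o=ctrl.get_obs(); p=np.zeros(3)
M=W.s['mount']; W.R=M[:3,:3]; W.t=M[:3,3]
for y in (0,-.01,-.02,-.025,-.03,-.04):
  for x in (-.0095,.0095):
    print(y,x,[(W.proj(np.array([x,y,z]))[0]*2-[300,200]).round(0).tolist() for z in (-.0307,.0307)])
E
```

```text
0 -0.0095 [[246.0, 231.0], [440.0, 230.0]]
0 0.0095 [[248.0, 286.0], [437.0, 286.0]]
-0.01 -0.0095 [[241.0, 241.0], [445.0, 241.0]]
-0.01 0.0095 [[244.0, 298.0], [441.0, 298.0]]
-0.02 -0.0095 [[236.0, 252.0], [450.0, 252.0]]
-0.02 0.0095 [[239.0, 312.0], [446.0, 312.0]]
-0.025 -0.0095 [[233.0, 258.0], [453.0, 258.0]]
-0.025 0.0095 [[237.0, 320.0], [449.0, 319.0]]
-0.03 -0.0095 [[230.0, 265.0], [456.0, 264.0]]
-0.03 0.0095 [[234.0, 327.0], [452.0, 327.0]]
-0.04 -0.0095 [[223.0, 279.0], [463.0, 278.0]]
-0.04 0.0095 [[228.0, 344.0], [458.0, 344.0]]
```

```bash
python3 -m pendant '[[[0,0,0,0,0,0,0.6],[0,0,0,0,0,0,0.6],[0,0,0,0,0,0,0.6],[0,0,0,0,0,0,0.6],[0,0,0,0,0,0,0.6],[0,0,0,0,0,0,0.6],[0,0,0,0,0,0,0.6],[0,0.5,0,0,0,0,0.6],[0,0.5,0,0,0,0,0.6],[0,0.5,0,0,0,0,0.6],[0,0.5,0,0,0,0,0.6],[0,0,0,0,0,0,0.6]]]'; python3 go.py .4448 -.0315 .083
```

```text
clock: 16.73
tool_pos: [0.4443, -0.0307, 0.0891]
orientation: [-90.0, -0.1, -159.0]
force: [-0.0, -0.6, -1.1]
opening: 0.0526
t 16.73 pos [ 0.4443 -0.0307  0.0891] rpy [-9.0010e+01 -1.3000e-01 -1.5902e+02] F [-0.  -0.6 -1.1] M [-0.11  0.18  0.01] open 52.6 q [ 22.   5. -36.  -0. -49.  89.]
shift cm [-0.02  0.61  0.1 ]
```

```bash
python3 -m pendant '[[[0,0.3,0,0,0,0,0.6],[0,0.3,0,0,0,0,0.4],[0,0,0,0,0,0,0],[0,0,0,0,0,0,0],[0,0,0,0,0,0,0],[0,0,0,0,0,0,0],[0,0,0,0,0,0,0],[0,0,0,0,0,0,0],[0,0,0,0,0,0,0]]]'; python3 go.py; python3 wl.py pics/w12.png full_green; python3 go.py
```

```text
clock: 17.48
tool_pos: [0.4452, -0.0305, 0.0845]
orientation: [-90.0, 0.0, -159.0]
force: [0.3, -1.3, -0.4]
opening: 0.0217
t 17.48 pos [ 0.4452 -0.0305  0.0845] rpy [-9.0000e+01  1.0000e-02 -1.5901e+02] F [ 0.3 -1.3 -0.4] M [-0.4  -0.02  0.04] open 21.7 q [ 22.   5. -36.   0. -48.  89.]
t 17.53 pos [ 0.4452 -0.0305  0.0845] rpy [-9.0000e+01  1.0000e-02 -1.5901e+02] F [-0.1  0.2 -0.4] M [-0.44 -0.05  0.04] open 21.8 q [ 22.   5. -36.   0. -48.  89.]
```

View pics/w12o.png

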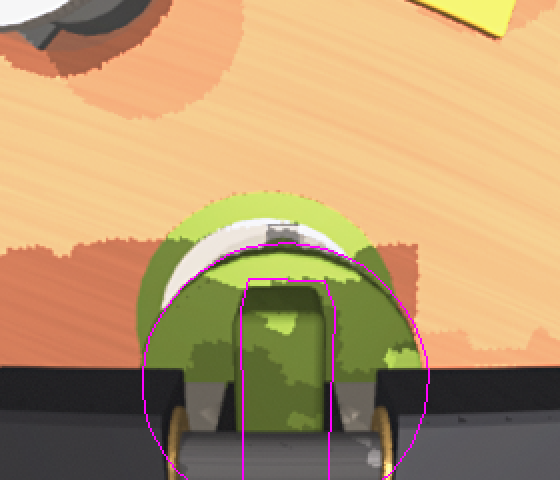

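```bash
python3 -m pendant '[[[0,-0.5,0,0,0,0,0],[0,-1.5,0,0,0,0,0],[0,-3,0,0,0,0,0],[0,-3,0,0,7,0,0],[0,-3,0,0,7,0,0],[0,-3,0,0,7,0,0],[0,-3,0,0,7,0,0],[0,-1,0,0,7,0,0],[0,0,0,0,7,0,0],[0,0,0,0,1.5,0,0],[0,0,0,0,0,0,0]]]'; python3 go.py .6315 -.1812 .20 157.6
```

```text
clock: 18.45
tool_pos: [0.4446, -0.0303, 0.2645]
orientation: [-90.0, -0.0, 157.4]
force: [0.1, 0.4, -3.9]
opening: 0.0215
t 18.45 pos [ 0.4446 -0.0303  0.2645] rpy [-9.0020e+01 -4.0000e-02  1.5741e+02] F [ 0.1  0.4 -3.9] M [-0.06  0.16 -0.02] open 21.5 q [ 22.  -4. -20.  -0. -74.  46.]
shift cm [-23.06   6.43   6.75]
ry -0.19
```

```bash
python3 -m pendant '[[[-2.9,0,0.85,0,0,0,0],[-2.9,0,0.85,0,0,0,0],[-2.9,0,0.85,0,0,0,0],[-2.9,0,0.85,0,0,0,0],[-2.9,0,0.85,0,0,0,0],[-2.9,0,0.85,0,0,0,0],[-2.9,0,0.85,0,0,0,0],[-2.75,1.5,0.8,0,0,0,0],[0,3,0,0,0,0,0],[0,1.5,0,0,0,0,0],[0,0,0,0,0,0,0],[0,0,0,0,0,0,0]]]'; python3 go.py .6315 -.1812 .1185 157.6
```

```text
clock: 19.45
tool_pos: [0.6315, -0.1811, 0.2033]
orientation: [-89.9, -0.2, 157.5]
force: [-0.6, -0.4, -2.2]
opening: 0.0219
t 19.45 pos [ 0.6315 -0.1811  0.2033] rpy [-89.92  -0.17 157.55] F [-0.6 -0.4 -2.2] M [-0.03  0.09 -0.03] open 21.9 q [  1.  19.  -1.   0. -70.  67.]
shift cm [-0.03  8.48 -0.01]
ry -0.05
```

```bash
python3 -m pendant '[[[0,3,0,0,0,0,0],[0,3,0,0,0,0,0],[0,1.5,0,0,0,0,0],[0,0.3,0,0,0,0,0],[0,0.3,0,0,0,0,0],[0,0.3,0,0,0,0,0],[0,0.3,0,0,0,0,0],[0,0,0,0,0,0,0]]]'; python3 go.py .6315 -.1812 .096 157.6
```

```text
clock: 20.12
tool_pos: [0.6329, -0.181, 0.1185]
orientation: [-90.0, 0.1, 157.5]
force: [0.3, -0.3, -3.3]
opening: 0.0217
t 20.12 pos [ 0.6329 -0.181   0.1185] rpy [-9.0030e+01  9.0000e-02  1.5751e+02] F [ 0.3 -0.3 -3.3] M [-0.04  0.17  0.05] open 21.7 q [  1.  22.  -8.   0. -60.  67.]
shift cm [0.12 2.25 0.08]
ry -0.09
```

```bash
python3 -m pendant '[[[0.05,0.3,0.04,0,0,0,0],[0.05,0.3,0,0,0,0,0],[0,0.3,0,0,0,0,0],[0,0.3,0,0,0,0,0],[0,0,0,0,0,0,0]]]'; python3 go.py .6315 -.1812 .096 157.6
```

```text
clock: 20.53
tool_pos: [0.6312, -0.1812, 0.1049]
orientation: [-90.0, -0.0, 157.5]
force: [1.8, -0.4, -3.5]
opening: 0.0219
t 20.53 pos [ 0.6312 -0.1812  0.1049] rpy [-8.9980e+01 -1.0000e-02  1.5749e+02] F [ 1.8 -0.4 -3.5] M [-0.84 -0.34  0.  ] open 21.9 q [  1.  23.  -9.   0. -58.  67.]
shift cm [-0.03  0.89 -0.01]
ry -0.11
```

```bash
python3 -m pendant '[[[0,0.3,0,0,0,0,0],[0,0.3,0,0,0,0,0],[0,0.2,0,0,0,0,0],[0,0.2,0,0,0,0,0],[0,0,0,0,0,0,0]]]'; python3 go.py .6315 -.1812 .096 157.6
```

```text
clock: 20.95
tool_pos: [0.632, -0.1814, 0.0972]
orientation: [-90.0, 0.1, 157.5]
force: [-3.0, -1.0, 10.3]
opening: 0.0217
t 20.95 pos [ 0.632  -0.1814  0.0972] rpy [-8.9990e+01  1.2000e-01  1.5752e+02] F [-3.  -1.  10.3] M [-0.15  1.17 -0.02] open 21.7 q [  1.  23.  -9.   0. -57.  67.]
shift cm [ 0.05  0.12 -0.01]
ry -0.08
```

```bash
python3 -m pendant '[[[0,0.15,0,0,0,0,0],[0,0,0,0,5,0,0],[0,0,0,0,7,0,0],[0,0,0,0,7,0,0],[0,0,0,0,7,0,0],[0,0,0,0,7,0,0],[0,0,0,0,7,0,0],[0,0,0,0,0,0,0]]]'; python3 go.py .6315 -.1812 .096 67.6
```

```text
clock: 21.62
tool_pos: [0.6332, -0.1819, 0.0969]
orientation: [-90.2, 0.2, 117.1]
force: [-1.1, -1.6, 10.6]
opening: 0.0216
t 21.62 pos [ 0.6332 -0.1819  0.0969] rpy [-90.19   0.21 117.1 ] F [-1.1 -1.6 10.6] M [-0.75  0.5  -0.14] open 21.6 q [  1.  23.  -9.   0. -57.  26.]
shift cm [0.14 0.08 0.12]
ry 49.5
```

```bash
python3 -m pendant '[[[0,0.05,0,0,7,0,0],[0,0,0,0,7,0,0],[0,0,0,0,7,0,0],[0,0,0,0,7,0,0],[0,0,0,0,7,0,0],[0,0,0,0,7,0,0],[0,0,0,0,5,0,0],[0,0,0,0,2.5,0,0],[0,0,0,0,0,0,0]]]'; python3 go.py .6315 -.1812 .096 67.6
```

```text
clock: 22.37
tool_pos: [0.6329, -0.182, 0.0963]
orientation: [-90.3, 0.0, 67.9]
force: [-1.4, -2.5, 11.4]
opening: 0.0217
t 22.37 pos [ 0.6329 -0.182   0.0963] rpy [-9.025e+01  2.000e-02  6.788e+01] F [-1.4 -2.5 11.4] M [-0.95  0.74 -0.02] open 21.7 q [  1.  23.  -9.   0. -57. -23.]
shift cm [0.02 0.03 0.16]
ry 0.28
```

```bash
python3 -m pendant '[[[0,0,0,0,2,0,0],[0,0,0,0,0,0,0]]]'; python3 go.py;  python3 -m pendant '[[[0,0,0,0,2,0,0],[0,0,0,0,0,0,0]]]'; python3 go.py
```

```text
clock: 22.53
tool_pos: [0.6328, -0.182, 0.0963]
orientation: [-90.3, 0.0, 65.9]
force: [-1.4, -1.6, 10.8]
opening: 0.0217
t 22.53 pos [ 0.6328 -0.182   0.0963] rpy [-9.025e+01  1.000e-02  6.595e+01] F [-1.4 -1.6 10.8] M [-0.97  0.78  0.09] open 21.7 q [  1.  23.  -9.   0. -57. -25.]
clock: 22.7
tool_pos: [0.6327, -0.1819, 0.0963]
orientation: [-90.2, 0.0, 64.0]
force: [-2.9, -2.3, 11.3]
opening: 0.0217
t 22.7 pos [ 0.6327 -0.1819  0.0963] rpy [-9.024e+01  1.000e-02  6.399e+01] F [-2.9 -2.3 11.3] M [-0.72  1.05  0.57] open 21.7 q [  1.  23.  -9.   0. -57. -27.]
```

```bash
python3 -m pendant '[[[0,0,0,0,1.5,0,0],[0,0,0,0,0,0,0]]]'; python3 go.py;  python3 -m pendant '[[[0,-0.3,0,0,0,0,0],[0,-0.1,0,0,0,0,0],[0,0,0,0,0,0,0],[0,0,0,0,0,0,0]]]'; python3 go.py
```

```text
clock: 22.87
tool_pos: [0.6328, -0.1819, 0.0963]
orientation: [-90.2, 0.0, 62.6]
force: [-1.7, -1.9, 11.0]
opening: 0.0217
t 22.87 pos [ 0.6328 -0.1819  0.0963] rpy [-9.024e+01  1.000e-02  6.255e+01] F [-1.7 -1.9 11. ] M [-0.74  0.96  0.92] open 21.7 q [  1.  23.  -9.   0. -57. -29.]
clock: 23.2
tool_pos: [0.6323, -0.1815, 0.0984]
orientation: [-90.1, -0.0, 62.5]
force: [1.5, -4.3, 4.5]
opening: 0.022
t 23.2 pos [ 0.6323 -0.1815  0.0984] rpy [-90.13  -0.    62.54] F [ 1.5 -4.3  4.5] M [-1.7  -0.73  0.73] open 22.0 q [  1.  23.  -9.   0. -57. -28.]
```

```bash
python3 -m pendant '[[[0,0,0,0,0,0,0.6],[0,0,0,0,0,0,0.6],[0,0,0,0,0,0,0.6],[0,0,0,0,0,0,0.6],[0,-1,0,0,0,0,0.6],[0,-2,0,0,0,0,0.6],[0,-3,0,0,0,0,0.6],[0,-3,0,0,-7,0,0.6],[0,-3,0,0,-7,0,0.6],[0,0,0,0,-7,0,0.6],[0,0,0,0,-7,0,0.6],[0,0,0,0,-7,0,0.6]]]';python3 -m pendant '[[[0,0,0,0,-7,0,0.6],[0,0,0,0,-7,0,0.6],[0,0,0,0,-7,0,0.6],[0,0,0,0,-7,0,0.6],[0,0,0,0,-7,0,0.6],[0,0,0,0,-7,0,0.6],[0,0,0,0,-7,0,0.6],[0,0,0,0,-7,0,0.6],[0,0,0,0,-3.5,0,0.6],[0,0,0,0,0,0,0.6]]]'; python3 go.py .5605 .1012 .21 157
python3 - <<'E'
from h import *
T=Cam('top'); S=Cam('scene')
T.save('pics/t10.png',(190,120,250,150),3.2); S.save('pics/s10.png',(200,120,260,190),3)
E
```

```text
clock: 24.2
tool_pos: [0.6313, -0.1808, 0.219]
orientation: [-90.1, -0.0, 97.8]
force: [0.3, -0.7, -0.8]
opening: 0.0525
clock: 25.03
tool_pos: [0.6311, -0.1809, 0.218]
orientation: [-90.0, -0.0, 157.1]
force: [-0.5, 0.2, 0.3]
opening: 0.0522
t 25.03 pos [ 0.6311 -0.1809  0.218 ] rpy [-90.01  -0.   157.15] F [-0.5  0.2  0.3] M [-0.05  0.15 -0.03] open 52.2 q [  1.  18.  -0.  -0. -71.  66.]
shift cm [ 17.46   0.81 -23.25]
ry 0.15
```

View pics/t10.png

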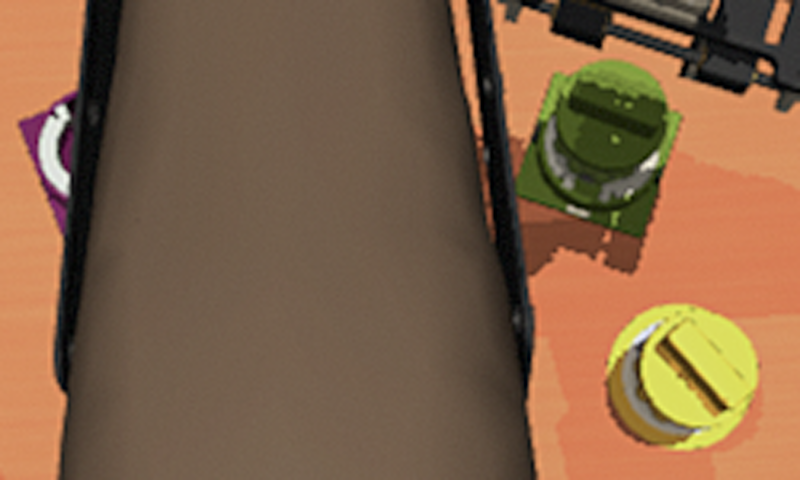

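View pics/s10.png

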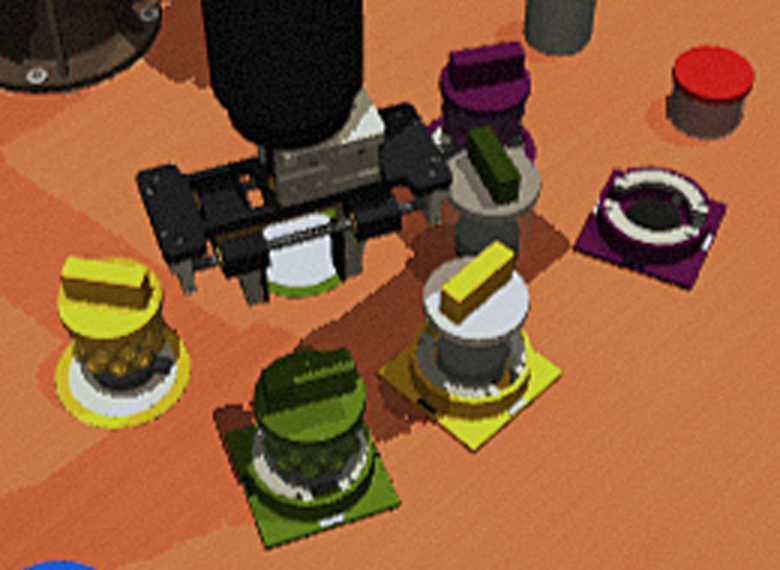

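```bash
python3 -m pendant '[[[2.2,0,-2.9,0,0,0,0.6],[2.2,0,-2.9,0,0,0,0.6],[2.2,0,-2.9,0,0,0,0.6],[2.2,0,-2.9,0,0,0,0.6],[2.2,0,-2.9,0,0,0,0.6],[2.2,0,-2.9,0,0,0,0.6],[2.2,0,-2.9,0,0,0,0.6],[2.1,0,-2.95,0,0,0,0.6],[0,0,0,0,0,0,0.6],[0,0,0,0,0,0,0.6]]]'; python3 go.py .5605 .1012 .085 157
python3 - <<'E'
from h import *
d=json.load(open('all.json')); d['empty_green']=[.5605,.1012,0,157]; json.dump(d,open('all.json','w'))
E
python3 wl.py pics/w13.png empty_green mat_purple dock_yellow
```

```text
clock: 25.97
tool_pos: [0.5606, 0.1033, 0.2179]
orientation: [-90.0, 0.0, 157.1]
force: [0.4, 0.2, -0.4]
opening: 0.0526
t 25.97 pos [0.5606 0.1033 0.2179] rpy [-9.0020e+01  1.0000e-02  1.5706e+02] F [ 0.4  0.2 -0.4] M [-0.14  0.16  0.03] open 52.6 q [ 30.  10. -11.  -0. -69.  37.]
shift cm [-0.07 13.29  0.2 ]
ry 0.06
```

View pics/w13o.png

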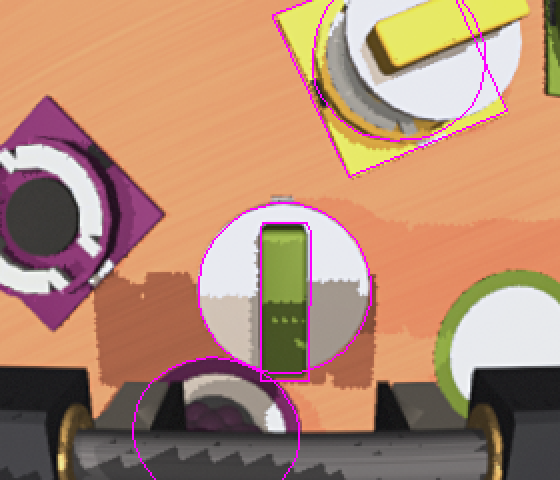

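```bash
python3 -m pendant '[[[0,3,0.2,0,0,0,0.6],[0,3,0,0,0,0,0.6],[0,3,0,0,0,0,0.6],[0,2,0,0,0,0,0.6],[0,1.5,0,0,0,0,0.6],[0,0.8,0,0,0,0,0.6],[0,0,0,0,0,0,0.3],[0,0,0,0,0,0,0],[0,0,0,0,0,0,0],[0,0,0,0,0,0,0],[0,0,0,0,0,0,0],[0,0,0,0,0,0,0]]]'; python3 go.py; python3 -m pendant '[[[0,0,0,0,0,0,0],[0,0,0,0,0,0,0]]]'; python3 go.py
```

```text
clock: 27.02
tool_pos: [0.5608, 0.0999, 0.0854]
orientation: [-90.1, 0.1, 157.0]
force: [0.4, 0.3, 4.0]
opening: 0.0218
t 27.02 pos [0.5608 0.0999 0.0854] rpy [-9.0080e+01  6.0000e-02  1.5699e+02] F [0.4 0.3 4. ] M [0.08 0.03 0.02] open 21.8 q [ 30.  16. -22.   0. -52.  37.]
clock: 27.18
tool_pos: [0.5609, 0.0999, 0.0853]
orientation: [-90.1, 0.1, 157.0]
force: [0.2, 0.7, 5.5]
opening: 0.0215
t 27.18 pos [0.5609 0.0999 0.0853] rpy [-9.0070e+01  7.0000e-02  1.5701e+02] F [0.2 0.7 5.5] M [0.14 0.23 0.02] open 21.5 q [ 30.  16. -22.   0. -52.  37.]
```

```bash
python3 -m pendant '[[[0,-1,0,0,0,0,0],[0,-1.5,0,0,0,0,0],[0,-2,0,0,0,0,0],[0,0,0,0,0,0,0]]]'; python3 go.py .4388 -.0235 .090
```

```text
clock: 27.52
tool_pos: [0.5619, 0.1001, 0.1332]
orientation: [-90.2, 0.2, 157.0]
force: [1.9, 0.5, -0.8]
opening: 0.0216
t 27.52 pos [0.5619 0.1001 0.1332] rpy [-90.16   0.19 157.03] F [ 1.9  0.5 -0.8] M [-0.11 -0.22  0.02] open 21.6 q [ 30.  14. -18.   0. -58.  37.]
shift cm [ 6.53  4.26 16.19]
```

```bash
python3 -m pendant '[[[1.1,0,2.7,0,0,0,0],[1.1,0,2.7,0,0,0,0],[1.1,0,2.7,0,0,0,0],[1.1,0,2.7,0,0,0,0],[1,0,2.7,0,0,0,0],[1,0,2.6,0,0,0,0],[0,0,0,0,0,0,0],[0,0,0,0,0,0,0],[0,0,0,0,0,0,0]]]'; python3 go.py .4388 -.0235 .090;  python3 wl.py pics/w14.png mat_green dock_yellow
```

```text
clock: 28.27
tool_pos: [0.4385, -0.0236, 0.1297]
orientation: [-90.0, 0.0, 157.0]
force: [0.4, -0.5, -1.9]
opening: 0.0222
t 28.27 pos [ 0.4385 -0.0236  0.1297] rpy [-9.0030e+01  2.0000e-02  1.5696e+02] F [ 0.4 -0.5 -1.9] M [-0.02  0.11 -0.03] open 22.2 q [ 23.   1. -34.  -0. -55.  44.]
shift cm [-0.02  3.97 -0.02]
```

View pics/w14o.png

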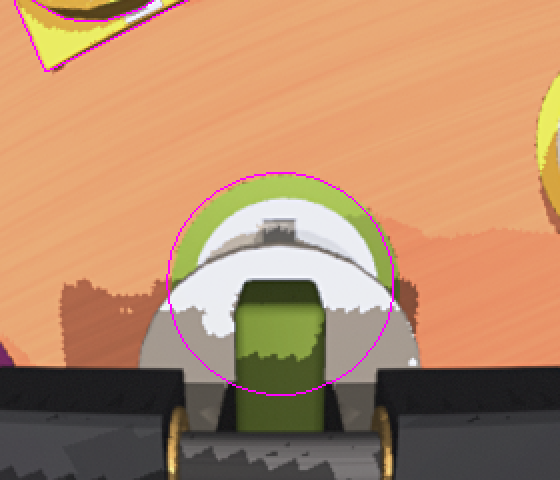

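```bash
python3 -m pendant '[[[0.1,1.5,0.1,0,0,0,0],[0,1.5,0,0,0,0,0],[0,0.6,0,0,0,0,0],[0,0.2,0,0,0,0,0],[0,0.2,0,0,0,0,0],[0,0.2,0,0,0,0,0],[0,0,0,0,0,0,0]]]'; python3 go.py
```

```text
clock: 28.9
tool_pos: [0.4374, -0.024, 0.0876]
orientation: [-90.0, 0.0, 157.0]
force: [-0.0, -0.4, -2.3]
opening: 0.0219
t 28.9 pos [ 0.4374 -0.024   0.0876] rpy [-9.001e+01  1.000e-02  1.570e+02] F [-0.  -0.4 -2.3] M [-0.03  0.19  0.02] open 21.9 q [ 23.   4. -37.   0. -49.  44.]
```

```bash
python3 -m pendant '[[[0,0.2,0,0,0,0,0],[0,0.1,0,0,0,0,0],[0,0,0,0,0,0,0]]]'; python3 go.py
```

```text
clock: 29.15
tool_pos: [0.4378, -0.024, 0.0853]
orientation: [-90.0, 0.1, 157.0]
force: [-1.3, 1.3, 4.5]
opening: 0.022
t 29.15 pos [ 0.4378 -0.024   0.0853] rpy [-9.0040e+01  7.0000e-02  1.5701e+02] F [-1.3  1.3  4.5] M [ 0.34  0.7  -0.08] open 22.0 q [ 23.   5. -37.   0. -48.  44.]
```

```bash
python3 -m pendant '[[[0,0,0,0,0,0,0.6],[0,0,0,0,0,0,0.6],[0,0,0,0,0,0,0.6],[0,0,0,0,0,0,0.6],[0,-1,0,0,0,0,0.6],[0,-2,0,0,0,0,0.6],[0,-3,0,0,0,0,0.6],[0,-3,0,0,7,0,0.6],[0,-3,0,0,7,0,0.6],[0,0,0,0,7,0,0.6],[0,0,0,0,7,0,0.6],[0,0,0,0,7,0,0.6]]]';python3 -m pendant '[[[0,0,0,0,7,0,0.6],[0,0,0,0,7,0,0.6],[0,0,0,0,7,0,0.6],[0,0,0,0,7,0,0.6],[0,0,0,0,2,0,0.6],[0,0,0,0,0,0,0.6]]]'; python3 go.py .6535 -.0145 .205 91.5
```

```text
clock: 30.15
tool_pos: [0.4373, -0.024, 0.2051]
orientation: [-90.1, 0.0, 121.6]
force: [-0.3, -0.3, -0.7]
opening: 0.0527
clock: 30.65
tool_pos: [0.437, -0.0242, 0.2044]
orientation: [-90.0, 0.0, 91.9]
force: [0.0, -0.5, 0.2]
opening: 0.0526
t 30.65 pos [ 0.437  -0.0242  0.2044] rpy [-90.     0.    91.89] F [ 0.  -0.5  0.2] M [0.05 0.1  0.02] open 52.6 q [ 23.  -3. -27.  -0. -66. -21.]
shift cm [  0.25  -0.06 -21.67]
ry 0.39
```

```bash
python3 -m pendant '[[[0,0,-3.6,0,0,0,0.6],[0,0,-3.6,0,0,0,0.6],[0,0,-3.6,0,0,0,0.6],[0,0,-3.6,0,0,0,0.6],[0,0,-3.6,0,0,0,0.6],[0.25,0,-3.6,0,0,0,0.6],[0,0,0,0,0,0,0.6],[0,0,0,0,0,0,0.6],[0,0,0,0,0,0,0.6]]]'; python3 go.py .6535 -.0145 .098 91.5;  python3 wl.py pics/w15.png empty_yellow dock_yellow
python3 - <<'E'
from h import *
S=Cam('scene'); S.save('pics/s15.png',(200,120,260,190),3)
E
```

```text
clock: 31.4
tool_pos: [0.6525, -0.0143, 0.2035]
orientation: [-89.9, 0.0, 92.0]
force: [-1.2, -0.6, 0.2]
opening: 0.0526
t 31.4 pos [ 0.6525 -0.0143  0.2035] rpy [-8.990e+01  2.000e-02  9.205e+01] F [-1.2 -0.6  0.2] M [0.06 0.16 0.05] open 52.6 q [ 16.  18.  -2.  -0. -70. -14.]
shift cm [-0.02 10.55 -0.11]
ry 0.55
```

View pics/w15o.png

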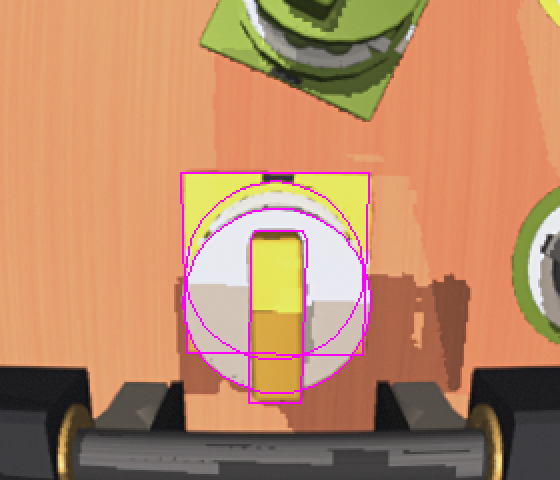

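View pics/s15.png

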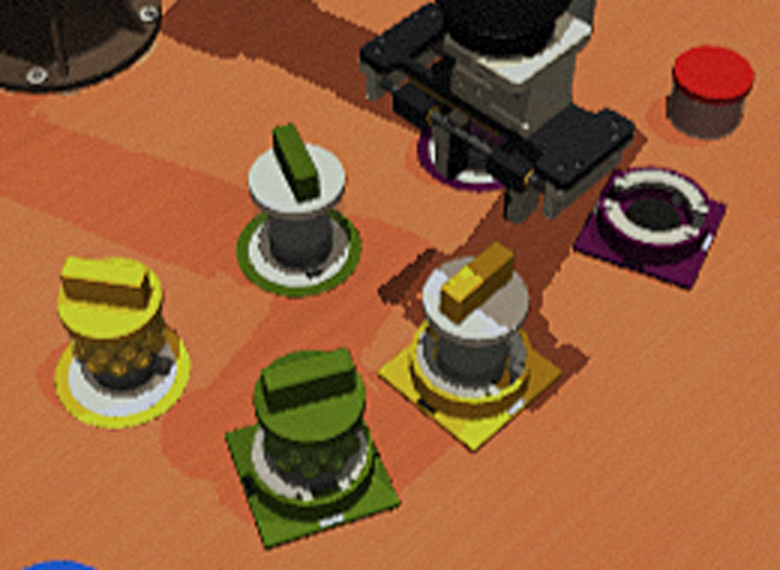

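```bash
python3 -m pendant '[[[0,3,0,0,0,0,0.6],[0,3,0,0,0,0,0.6],[0,2,0,0,0,0,0.6],[0,1.5,0,0,0,0,0.6],[0,0.7,0,0,0,0,0.6],[0,0.3,0,0,0,0,0.5],[0,0,0,0,0,0,0.3],[0,0,0,0,0,0,0],[0,0,0,0,0,0,0],[0,0,0,0,0,0,0],[0,0,0,0,0,0,0],[0,0,0,0,0,0,0]]]'; python3 go.py .654 -.0147 .098
```

```text
clock: 32.5
tool_pos: [0.6538, -0.014, 0.1006]
orientation: [-90.1, -0.0, 92.0]
force: [1.7, 0.5, 3.7]
opening: 0.022
t 32.5 pos [ 0.6538 -0.014   0.1006] rpy [-90.12  -0.    92.02] F [1.7 0.5 3.7] M [0.15 0.   0.09] open 22.0 q [ 16.  23. -10.   0. -57. -14.]
shift cm [-0.07  0.26 -0.02]
```

```bash
python3 -m pendant '[[[0,0.2,0,0,0,0,0],[0,0.25,0,0,0,0,0],[0,0,0,0,0,0,0],[0,0,0,0,-4,0,0],[0,0,0,0,-7,0,0],[0,0,0,0,-7,0,0],[0,0,0,0,0,0,0]]]'; python3 go.py .654 -.0147 .098 182
```

```text
clock: 33.08
tool_pos: [0.6545, -0.0143, 0.0977]
orientation: [-90.2, 0.1, 110.5]
force: [-0.7, 0.5, 13.0]
opening: 0.0216
t 33.08 pos [ 0.6545 -0.0143  0.0977] rpy [-9.0210e+01  1.0000e-01  1.1048e+02] F [-0.7  0.5 13. ] M [0.1  0.82 0.12] open 21.6 q [ 16.  23. -10.   0. -57.   5.]
shift cm [-0.02 -0.03  0.06]
ry -71.52
```

```bash
python3 -m pendant '[[[0,0,0,0,-7,0,0],[0,0,0,0,-7,0,0],[0,0,0,0,-7,0,0],[0,0,0,0,-7,0,0],[0,0,0,0,-7,0,0],[0,0,0,0,-7,0,0],[0,0,0,0,-7,0,0],[0,0,0,0,-7,0,0],[0,0,0,0,-7,0,0],[0,0,0,0,-7,0,0],[0,0,0,0,0,0,0]]]'; python3 go.py .654 -.0147 .098 182
```

```text
clock: 34.0
tool_pos: [0.6543, -0.0152, 0.0977]
orientation: [-89.9, 0.2, -179.5]
force: [-2.4, -3.0, 12.8]
opening: 0.0217
t 34.0 pos [ 0.6543 -0.0152  0.0977] rpy [ -89.92    0.19 -179.52] F [-2.4 -3.  12.8] M [-1.43  0.8   0.12] open 21.7 q [ 16.  23. -10.   0. -57.  75.]
shift cm [ 0.03 -0.03 -0.05]
ry -1.52
```

```bash
python3 -m pendant '[[[0,0,0,0,-1,0,0],[0,-0.4,0,0,0,0,0],[0,-0.5,0,0,0,0,0],[0,-0.6,0,0,0,0,0],[0,-0.5,0,0,0,0,0],[0,0,0,0,0,0,0]]]'; python3 go.py .56 .10 .11
```

```text
clock: 34.5
tool_pos: [0.6527, -0.0141, 0.1155]
orientation: [-90.0, -0.0, -179.0]
force: [-0.1, -1.2, -2.1]
opening: 0.0218
t 34.5 pos [ 0.6527 -0.0141  0.1155] rpy [-9.0000e+01 -1.0000e-02 -1.7901e+02] F [-0.1 -1.2 -2.1] M [-0.58  0.37  0.02] open 21.8 q [ 16.  22.  -9.  -0. -59.  75.]
shift cm [  9.07   0.55 -11.57]
```

```bash
python3 -m pendant '[[[0,-1,0,0,0,0,0],[0,-2,0,0,0,0,0],[0,-2.5,0,0,0,0,0],[0,-0.5,0,0,0,0,0],[2.2,0,-2.9,0,0,0,0],[2.3,0,-2.9,0,0,0,0],[2.3,0,-2.9,0,0,0,0],[2.3,0,-2.9,0,0,0,0],[0,2.5,0,0,0,0,0],[0,2.5,0,0,0,0,0],[0,2,0,0,0,0,0],[0,0,0,0,0,0,0]]]'; python3 go.py .56 .10 .086
```

```text
clock: 35.5
tool_pos: [0.5566, 0.0997, 0.1008]
orientation: [-89.9, -0.4, -179.0]
force: [-0.9, -0.7, -3.5]
opening: 0.022
t 35.5 pos [0.5566 0.0997 0.1008] rpy [ -89.89   -0.39 -179.02] F [-0.9 -0.7 -3.5] M [-0.24  0.21  0.03] open 22.0 q [ 30.  15. -21.  -0. -54.  61.]
shift cm [-0.35  1.48 -0.03]
```

```bash
python3 -m pendant '[[[0,0.6,0,0,0,0,0],[0,0.4,0,0,0,0,0],[0,0.2,0,0,0,0,0],[0,0.2,0,0,0,0,0],[0,0.1,0,0,0,0,0],[0,0,0,0,0,0,0]]]'; python3 go.py .56 .10 .086
```

```text
clock: 36.0
tool_pos: [0.5601, 0.1002, 0.0902]
orientation: [-90.0, 0.0, -179.0]
force: [-0.2, -1.5, -2.7]
opening: 0.0217
t 36.0 pos [0.5601 0.1002 0.0902] rpy [-9.0010e+01  3.0000e-02 -1.7902e+02] F [-0.2 -1.5 -2.7] M [-0.1   0.21  0.02] open 21.7 q [ 30.  16. -21.   0. -53.  61.]
shift cm [0.01 0.42 0.02]
```

```bash
python3 -m pendant '[[[0,0.2,0,0,0,0,0],[0,0.15,0,0,0,0,0],[0,0.1,0,0,0,0,0],[0,0,0,0,0,0,0]]]'; python3 go.py .56 .10 .086
```

```text
clock: 36.33
tool_pos: [0.5608, 0.1006, 0.0872]
orientation: [-90.0, 0.1, -179.0]
force: [-4.2, 1.1, 9.0]
opening: 0.0216
t 36.33 pos [0.5608 0.1006 0.0872] rpy [-9.0030e+01  1.3000e-01 -1.7897e+02] F [-4.2  1.1  9. ] M [ 0.21  1.56 -0.04] open 21.6 q [ 30.  16. -21.   0. -52.  61.]
shift cm [0.08 0.12 0.06]
```

```bash
python3 -m pendant '[[[0,0,0,0,0,0,0.6],[0,0,0,0,0,0,0.6],[0,0,0,0,0,0,0.6],[0,0,0,0,0,0,0.6],[0,-1,0,0,0,0,0.6],[0,-2,0,0,0,0,0.6],[0,-3,0,0,0,0,0.6],[0,-3,0,0,0,0,0.6],[0,-3,0,0,0,0,0.6],[0,-1,0,0,0,0,0.6],[0,0,0,0,0,0,0.6]]]'; python3 go.py .4344 -.2273 .217 220
```

```text
clock: 37.25
tool_pos: [0.5617, 0.1008, 0.2197]
orientation: [-90.1, 0.3, -179.0]
force: [0.0, -0.9, -0.2]
opening: 0.0527
t 37.25 pos [0.5617 0.1008 0.2197] rpy [ -90.13    0.35 -178.99] F [ 0.  -0.9 -0.2] M [-0.09  0.06 -0.09] open 52.7 q [ 30.  10. -11.   0. -68.  61.]
shift cm [13.31  0.12 32.58]
ry -38.99
```

```bash
python3 -m pendant '[[[1.45,0,3.6,0,0,0,0.6],[1.45,0,3.6,0,0,0,0.6],[1.45,0,3.6,0,0,0,0.6],[1.45,0,3.6,0,0,0,0.6],[1.45,0,3.6,0,0,0,0.6],[1.45,0,3.6,0,0,0,0.6],[1.45,0,3.6,0,0,0,0.6],[1.45,0,3.6,0,0,0,0.6],[1.5,0,3.7,0,-7,0,0.6],[0,0,0,0,-7,0,0.6],[0,0,0,0,-7,0,0.6],[0,0,0,0,-7,0,0.6]]]';python3 -m pendant '[[[0,0,0,0,-7,0,0.6],[0,0,0,0,-3,0,0.6],[0,0,0,0,0,0,0.6],[0,0,0,0,0,0,0.6]]]'; python3 go.py .4344 -.2273 .085 220;  python3 wl.py pics/w16.png full_yellow mat_yellow
```

```text
clock: 38.25
tool_pos: [0.4352, -0.2237, 0.2147]
orientation: [-90.1, -0.1, -151.6]
force: [-0.6, 0.6, 0.4]
opening: 0.0526
clock: 38.58
tool_pos: [0.4359, -0.2228, 0.215]
orientation: [-90.0, -0.0, -141.9]
force: [-0.6, 0.1, 0.2]
opening: 0.0527
t 38.58 pos [ 0.4359 -0.2228  0.215 ] rpy [-9.0040e+01 -4.0000e-02 -1.4192e+02] F [-0.6  0.1  0.2] M [-0.09  0.15 -0.02] open 52.7 q [ -4.   2. -21.  -0. -67. 132.]
shift cm [ 0.39 13.    0.27]
ry -1.92
```

View pics/w16o.png

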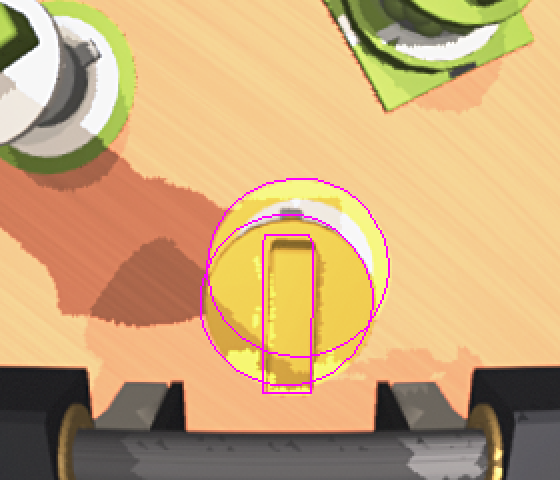

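```bash
python3 -m pendant '[[[0.35,3,0.35,0,0,0,0.6],[0,3,0,0,0,0,0.6],[0,3,0,0,0,0,0.6],[0,2,0,0,0,0,0.6],[0,1.3,0,0,0,0,0.6],[0,0.7,0,0,0,0,0.6],[0,0,0,0,0,0,0.3],[0,0,0,0,0,0,0],[0,0,0,0,0,0,0],[0,0,0,0,0,0,0],[0,0,0,0,0,0,0],[0,0,0,0,0,0,0]]]'; python3 -m pendant '[[[0,0,0,0,0,0,0],[0,0,0,0,0,0,0]]]';python3 go.py .4344 -.2273 .085 220; python3 wl.py pics/w17.png full_yellow mat_yellow
```

```text
clock: 39.63
tool_pos: [0.4365, -0.2279, 0.0863]
orientation: [-89.9, 0.1, -141.8]
force: [1.3, -0.6, 2.0]
opening: 0.0219
clock: 39.8
tool_pos: [0.4366, -0.228, 0.0862]
orientation: [-89.9, 0.1, -141.8]
force: [1.0, -0.2, 4.8]
opening: 0.0217
t 39.8 pos [ 0.4366 -0.228   0.0862] rpy [-8.9910e+01  7.0000e-02 -1.4177e+02] F [ 1.  -0.2  4.8] M [-0.03 -0.2   0.05] open 21.7 q [ -5.  10. -31.   0. -49. 133.]
shift cm [ 0.13  0.12 -0.19]
ry -1.77
```

View pics/w17o.png

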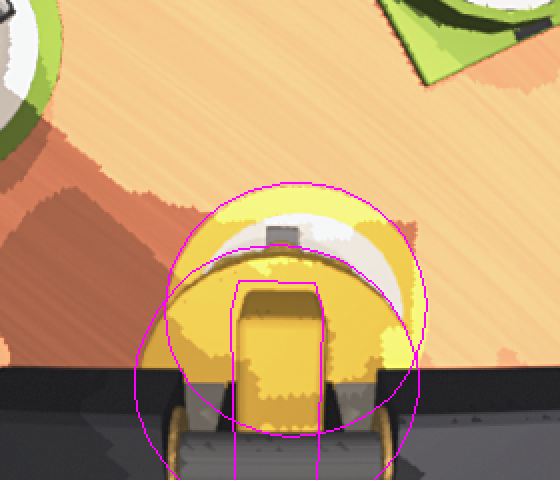

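```bash
python3 -m pendant '[[[0,-0.5,0,0,0,0,0],[0,-1.5,0,0,0,0,0],[0,-3,0,0,0,0,0],[0,-3,0,0,6,0,0],[0,-3,0,0,6,0,0],[0,-3,0,0,6,0,0],[0,-3,0,0,6,0,0],[0,-1,0,0,6,0,0],[0,0,0,0,6,0,0],[0,0,0,0,0.5,0,0],[0,0,0,0,0,0,0]]]'; python3 go.py .655 -.0147 .20 181.7
```

```text
clock: 40.77
tool_pos: [0.4346, -0.2273, 0.2644]
orientation: [-90.1, -0.1, -178.2]
force: [-0.4, 0.2, -4.1]
opening: 0.0217
t 40.77 pos [ 0.4346 -0.2273  0.2644] rpy [-9.0070e+01 -1.3000e-01 -1.7817e+02] F [-0.4  0.2 -4.1] M [-0.14  0.19 -0.  ] open 21.7 q [ -5.   1. -16.  -0. -74.  96.]
shift cm [-22.73   6.42 -20.54]
ry 0.13
```

```bash
python3 -m pendant '[[[-2.85,0,-2.6,0,0,0,0],[-2.85,0,-2.6,0,0,0,0],[-2.85,0,-2.6,0,0,0,0],[-2.85,0,-2.6,0,0,0,0],[-2.85,0,-2.6,0,0,0,0],[-2.85,0,-2.6,0,0,0,0],[-2.8,0,-2.5,0,0,0,0],[-2.8,1.5,-2.4,0,0,0,0],[0,3,0,0,0,0,0],[0,2.5,0,0,0,0,0],[0,0,0,0,0,0,0],[0,0,0,0,0,0,0]]]'; python3 go.py .655 -.0147 .122 181.7
```

```text
clock: 41.77
tool_pos: [0.6548, -0.0165, 0.193]
orientation: [-89.9, -0.3, -178.2]
force: [1.2, 0.3, -3.0]
opening: 0.0219
t 41.77 pos [ 0.6548 -0.0165  0.193 ] rpy [ -89.92   -0.34 -178.15] F [ 1.2  0.3 -3. ] M [-0.1  -0.15 -0.02] open 21.9 q [ 16.  19.  -2.  -0. -69.  76.]
shift cm [-0.06  7.1  -0.19]
ry 0.15
```

```bash
python3 -m pendant '[[[0,2.5,-0.15,0,0,0,0],[0,2.5,0,0,0,0,0],[0,1.4,0,0,0,0,0],[0,0.4,0,0,0,0,0],[0,0,0,0,0,0,0],[0,0,0,0,0,0,0]]]'; python3 go.py .655 -.0147 .106 181.7; python3 - <<'E'
from h import *
S=Cam('scene'); S.save('pics/s17.png',(280,150,140,130),5)
E
```

```text
clock: 42.27
tool_pos: [0.6577, -0.0149, 0.1297]
orientation: [-90.0, 0.2, -178.2]
force: [0.6, -0.8, -3.7]
opening: 0.0213
t 42.27 pos [ 0.6577 -0.0149  0.1297] rpy [-8.9990e+01  1.6000e-01 -1.7825e+02] F [ 0.6 -0.8 -3.7] M [-0.12 -0.02 -0.03] open 21.3 q [ 16.  22.  -7.   0. -61.  76.]
shift cm [ 0.27  2.37 -0.02]
ry 0.05
```

View pics/s17.png

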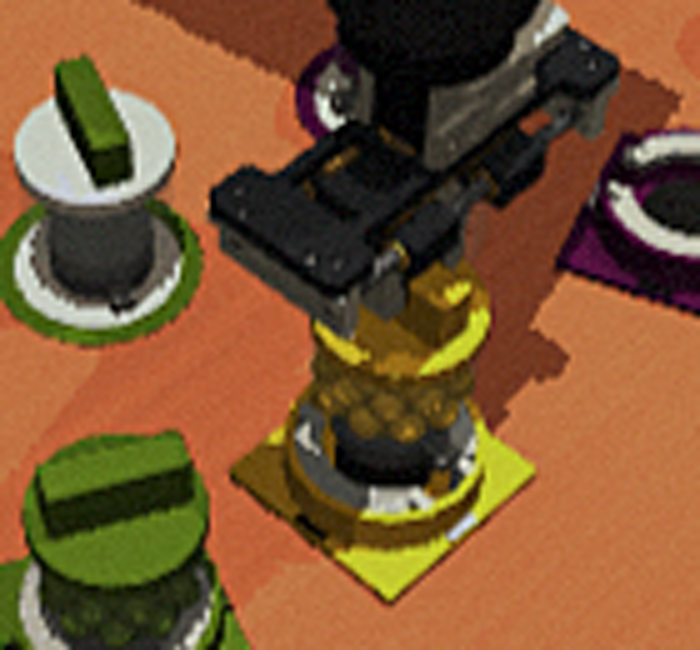

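```bash
python3 -m pendant '[[[0.1,0.3,0,0,0,0,0],[0.1,0.3,0,0,0,0,0],[0,0.3,0,0,0,0,0],[0,0,0,0,0,0,0],[0,0,0,0,0,0,0]]]'; python3 go.py .655 -.0147 .106 181.7
```

```text
clock: 42.73
tool_pos: [0.6553, -0.0148, 0.1199]
orientation: [-90.0, 0.1, -178.3]
force: [-0.9, 0.1, 4.7]
opening: 0.0216
t 42.73 pos [ 0.6553 -0.0148  0.1199] rpy [-8.9980e+01  1.2000e-01 -1.7826e+02] F [-0.9  0.1  4.7] M [-0.18  0.45  0.01] open 21.6 q [ 16.  22.  -8.   0. -60.  76.]
shift cm [ 0.03  1.39 -0.01]
ry 0.04
```

```bash
python3 -m pendant '[[[0,-0.3,0,0,0,0,0],[-0.2,0,0,0,0,0,0],[0,0,0,0,0,0,0],[0,0.2,0,0,0,0,0],[0,0.15,0,0,0,0,0],[0,0.15,0,0,0,0,0],[0,0,0,0,0,0,0]]]'; python3 go.py .657 -.0147 .106 181.7
```

```text
clock: 43.32
tool_pos: [0.6569, -0.0148, 0.1164]
orientation: [-90.0, 0.1, -178.3]
force: [2.2, -2.2, -3.1]
opening: 0.0215
t 43.32 pos [ 0.6569 -0.0148  0.1164] rpy [-8.9990e+01  6.0000e-02 -1.7829e+02] F [ 2.2 -2.2 -3.1] M [-0.98 -1.05  0.04] open 21.5 q [ 16.  22.  -8.   0. -60.  76.]
shift cm [-0.01  1.04 -0.01]
ry 0.01
```

```bash
python3 -m pendant '[[[-0.1,0.2,0.05,0,0,0,0],[0,0.3,0,0,0,0,0],[0,0.3,0,0,0,0,0],[0,0,0,0,0,0,0]]]'; python3 go.py .657 -.0147 .098 181.7
```

```text
clock: 43.65
tool_pos: [0.6569, -0.0152, 0.1071]
orientation: [-90.0, -0.1, -178.3]
force: [1.1, -1.0, -5.5]
opening: 0.0218
t 43.65 pos [ 0.6569 -0.0152  0.1071] rpy [-8.999e+01 -9.000e-02 -1.783e+02] F [ 1.1 -1.  -5.5] M [-0.68 -0.69  0.03] open 21.8 q [ 16.  23.  -9.  -0. -59.  76.]
shift cm [-0.01  0.91 -0.05]
ry -0.0
```

Lugs are in the slots (underside about 21 mm). Pressing down, then turning.

```bash
python3 -m pendant '[[[0,0.3,0,0,0,0,0],[0,0.3,0,0,0,0,0],[0,0.3,0,0,0,0,0],[0,0.2,0,0,0,0,0],[0,0,0,0,0,0,0],[0,0,0,0,0,0,0]]]'; python3 go.py .657 -.0147 .0978 181.7
```

```text
clock: 44.15
tool_pos: [0.658, -0.0151, 0.0994]
orientation: [-90.0, 0.1, -178.2]
force: [-3.3, -0.3, 10.1]
opening: 0.0211
t 44.15 pos [ 0.658  -0.0151  0.0994] rpy [-8.9980e+01  1.0000e-01 -1.7825e+02] F [-3.3 -0.3 10.1] M [-0.14  1.51 -0.02] open 21.1 q [ 16.  23.  -9.   0. -58.  76.]
shift cm [ 0.1   0.16 -0.04]
ry 0.05
```

```bash
python3 -m pendant '[[[0,0.2,0,0,0,0,0],[0,0,0.03,0,5,0,0],[0,0,0.035,0,7,0,0],[0,0,0.035,0,7,0,0],[0,0,0.035,0,7,0,0],[0,0,0.035,0,7,0,0],[0,0,0.035,0,7,0,0],[0,0,0,0,0,0,0]]]'; python3 go.py .6555 -.017 .0978 91.7
```

```text
clock: 44.82
tool_pos: [0.6589, -0.0171, 0.0984]
orientation: [-90.2, 0.2, 141.3]
force: [-0.4, 0.4, 10.7]
opening: 0.022
t 44.82 pos [ 0.6589 -0.0171  0.0984] rpy [-90.16   0.23 141.32] F [-0.4  0.4 10.7] M [-0.58  0.31 -0.1 ] open 22.0 q [ 15.  23.  -9.   0. -57.  36.]
shift cm [0.27 0.06 0.21]
ry 49.62
```

```bash
python3 -m pendant '[[[0,0.05,0.05,0,7,0,0],[0,0,0.05,0,7,0,0],[0,0,0.05,0,7,0,0],[0,0,0.05,0,7,0,0],[0,0,0.05,0,7,0,0],[0,0,0.05,0,7,0,0],[0,0,0.05,0,6,0,0],[0,0,0,0,2,0,0],[0,0,0,0,0,0,0]]]'; python3 go.py .6555 -.017 .0978 91.7
```

```text
clock: 45.57
tool_pos: [0.6562, -0.0189, 0.0982]
orientation: [-90.3, 0.0, 91.7]
force: [-0.8, -0.8, 12.7]
opening: 0.0217
t 45.57 pos [ 0.6562 -0.0189  0.0982] rpy [-9.029e+01  4.000e-02  9.166e+01] F [-0.8 -0.8 12.7] M [-0.48  0.5   0.24] open 21.7 q [ 15.  23. -10.   0. -57. -14.]
shift cm [0.19 0.04 0.06]
ry -0.04
```

```bash
python3 -m pendant '[[[0,0,0,0,2,0,0],[0,0,0,0,0,0,0]]]'; python3 go.py;  python3 -m pendant '[[[0,0,0,0,2,0,0],[0,0,0,0,0,0,0]]]'; python3 go.py
```

```text
clock: 45.73
tool_pos: [0.6554, -0.0188, 0.0981]
orientation: [-90.2, 0.0, 89.7]
force: [-2.3, -1.0, 13.7]
opening: 0.0219
t 45.73 pos [ 0.6554 -0.0188  0.0981] rpy [-9.022e+01  3.000e-02  8.971e+01] F [-2.3 -1.  13.7] M [-0.04  1.46  0.42] open 21.9 q [ 15.  23. -10.   0. -57. -16.]
clock: 45.9
tool_pos: [0.6549, -0.0188, 0.0981]
orientation: [-90.2, 0.0, 87.7]
force: [-4.0, 0.6, 14.7]
opening: 0.0219
t 45.9 pos [ 0.6549 -0.0188  0.0981] rpy [-9.017e+01  3.000e-02  8.773e+01] F [-4.   0.6 14.7] M [0.2  2.14 0.76] open 21.9 q [ 15.  23. -10.   0. -57. -18.]
```

```bash
python3 -m pendant '[[[0,0,0,0,1,0,0],[0,0,0,0,0,0,0]]]'; python3 go.py;  python3 -m pendant '[[[0,-0.3,0,0,0,0,0],[0,-0.1,0,0,0,0,0],[0,0,0,0,0,0,0],[0,0,0,0,0,0,0]]]'; python3 go.py; python3 wl.py pics/w18.png dock_yellow
```

```text
clock: 46.07
tool_pos: [0.655, -0.0187, 0.098]
orientation: [-90.2, 0.0, 86.8]
force: [-3.9, 0.9, 15.6]
opening: 0.0219
t 46.07 pos [ 0.655  -0.0187  0.098 ] rpy [-9.018e+01  3.000e-02  8.680e+01] F [-3.9  0.9 15.6] M [0.24 2.05 0.95] open 21.9 q [ 15.  23. -10.   0. -57. -19.]
clock: 46.4
tool_pos: [0.6547, -0.0183, 0.0999]
orientation: [-90.1, -0.0, 86.8]
force: [-2.2, 2.9, 7.7]
opening: 0.0218
t 46.4 pos [ 0.6547 -0.0183  0.0999] rpy [-9.009e+01 -1.000e-02  8.678e+01] F [-2.2  2.9  7.7] M [0.9  0.74 0.9 ] open 21.8 q [ 15.  23. -10.   0. -58. -19.]
```

View pics/w18o.png

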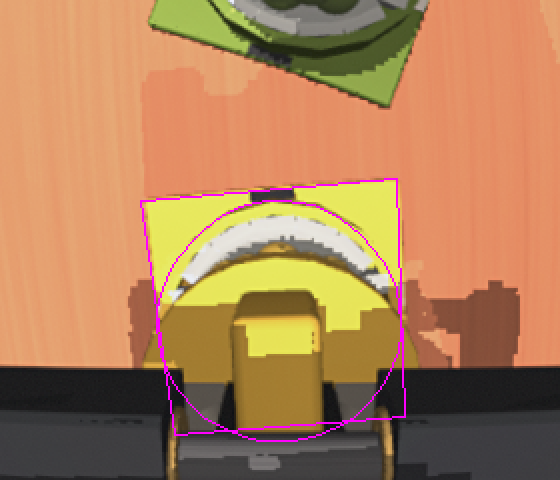

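```bash
python3 -m pendant '[[[0,0,0,0,0,0,0.6],[0,0,0,0,0,0,0.6],[0,0,0,0,0,0,0.6],[0,0,0,0,0,0,0.6],[0,-1,0,0,0,0,0.6],[0,-2,0,0,0,0,0.6],[0,-3,0,0,0,0,0.6],[0,-3,0,0,-7,0,0.6],[0,-3,0,0,-7,0,0.6],[0,0,0,0,-7,0,0.6],[0,0,0,0,-7,0,0.6],[0,0,0,0,-7,0,0.6]]]';python3 -m pendant '[[[0,0,0,0,-7,0,0.6],[0,0,0,0,-7,0,0.6],[0,0,0,0,-7,0,0.6],[0,0,0,0,-7,0,0.6],[0,0,0,0,-7,0,0.6],[0,0,0,0,-7,0,0.6],[0,0,0,0,-7,0,0.6],[0,0,0,0,-7,0,0.6],[0,0,0,0,-3,0,0.6],[0,0,0,0,0,0,0.6]]]'; python3 go.py .5603 .1004 .21 181
python3 - <<'E'
from h import *
d=json.load(open('all.json')); d['empty_yellow']=[.5603,.1004,0,181]; json.dump(d,open('all.json','w'))
E
```

```text
clock: 47.45
tool_pos: [0.6542, -0.0188, 0.2206]
orientation: [-90.1, 0.0, 122.0]
force: [0.9, 0.5, 0.5]
opening: 0.0526
clock: 48.28
tool_pos: [0.654, -0.0188, 0.2196]
orientation: [-90.0, 0.0, -179.2]
force: [-0.2, -0.4, -0.4]
opening: 0.0527
t 48.28 pos [ 0.654  -0.0188  0.2196] rpy [-9.0000e+01  2.0000e-02 -1.7916e+02] F [-0.2 -0.4 -0.4] M [-0.09  0.14 -0.04] open 52.7 q [ 15.  18.  -0.   0. -72.  75.]
shift cm [  9.2    0.96 -12.06]
ry -0.16
```

```bash
python3 -m pendant '[[[2.3,0,-3,0,0,0,0.6],[2.3,0,-3,0,0,0,0.6],[2.3,0,-3,0,0,0,0.6],[2.3,0.5,-3.1,0,0,0,0.6],[0,0,0,0,0,0,0.6],[0,0,0,0,0,0,0.6],[0,0,0,0,0,0,0.6]]]'; python3 go.py .5603 .1004 .086 181
python3 wl.py pics/w19.png empty_yellow mat_purple dock_purple; python3 - <<'E'
from h import *
S=Cam('scene'); S.save('pics/s19.png',(200,120,260,190),3)
E
```

```text
clock: 48.87
tool_pos: [0.5607, 0.1013, 0.2147]
orientation: [-90.0, 0.1, -179.3]
force: [0.6, -0.4, -0.1]
opening: 0.0528
t 48.87 pos [0.5607 0.1013 0.2147] rpy [-9.0010e+01  5.0000e-02 -1.7931e+02] F [ 0.6 -0.4 -0.1] M [-0.11  0.15  0.07] open 52.8 q [ 30.  10. -12.   0. -68.  61.]
shift cm [ 0.06 12.87  0.1 ]
ry -0.31
```

View pics/w19o.png

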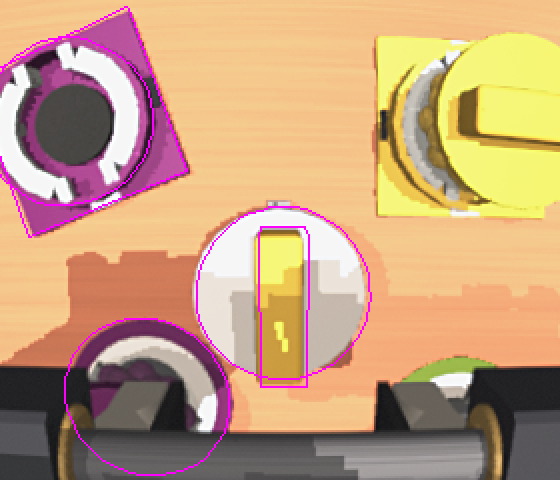

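View pics/s19.png

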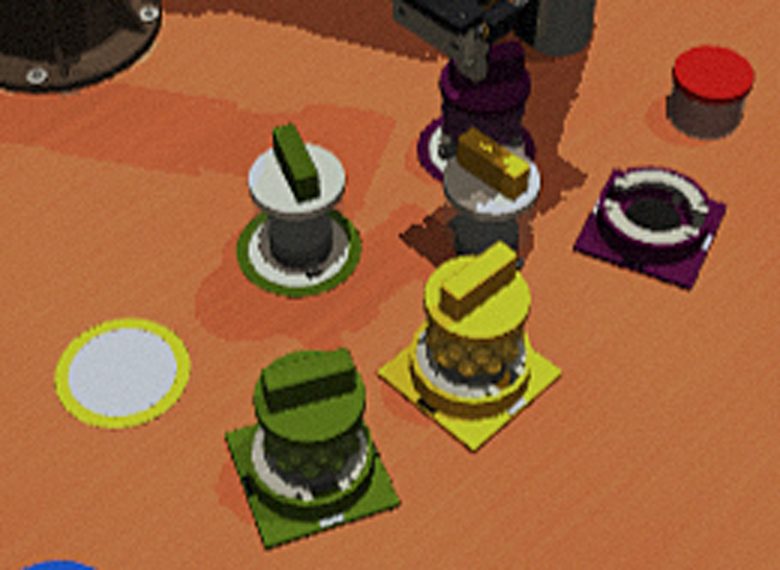

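```bash
python3 - <<'E'
from h import *
for n in ('scene','top'):
    S=Cam(n); r=silhouettes(S.s,'mat_yellow')
    for a in r[:2]:
        m=a['mask'].astype(np.uint8); 
        cs=max(cv2.findContours(m,cv2.RETR_EXTERNAL,cv2.CHAIN_APPROX_NONE)[0],key=cv2.contourArea)[:,0]
        P=S.at(cs,.001)[:,:2]; (x,y),rad=cv2.minEnclosingCircle(P.astype(np.float32))
        f=minimize(lambda p:((np.hypot(P[:,0]-p[0],P[:,1]-p[1])-p[2])**2).sum()*1e6,[x,y,.06],method='Nelder-Mead')
        print(n,a['confidence'],m.sum(),x,y,rad,f.x.round(4))
E
python3 -m pendant '[[[0,3,0,0,0,0,0.6],[0,3,0,0,0,0,0.6],[0,3,0,0,0,0,0.6],[0,2,0,0,0,0,0.6],[0,1.2,0,0,0,0,0.6],[0,0.6,0,0,0,0,0.5],[0,0,0,0,0,0,0.3],[0,0,0,0,0,0,0],[0,0,0,0,0,0,0],[0,0,0,0,0,0,0],[0,0,0,0,0,0,0],[0,0,0,0,0,0,0]]]'; python3 -m pendant '[[[0,0,0,0,0,0,0],[0,0,0,0,0,0,0]]]';python3 go.py .5603 .1004 .086
```

```text
scene 0.9 1275 0.44001656770706177 -0.23731087148189545 0.06037481129169464 [ 0.4399 -0.2368  0.0582]
top 0.78 1634 0.43999090790748596 -0.23319421708583832 0.06068916246294975 [ 0.4396 -0.233   0.0589]
top 0.61 1190 0.4743293523788452 0.2127760499715805 0.05713702738285065 [0.4765 0.2144 0.0503]
clock: 50.17
tool_pos: [0.5613, 0.1015, 0.087]
orientation: [-90.1, 0.1, -179.3]
force: [0.3, 0.9, 3.1]
opening: 0.0219
clock: 50.33
tool_pos: [0.5613, 0.1015, 0.087]
orientation: [-90.0, 0.1, -179.3]
force: [-0.1, 1.6, 5.9]
opening: 0.0218
t 50.33 pos [0.5613 0.1015 0.087 ] rpy [-9.0040e+01  1.2000e-01 -1.7926e+02] F [-0.1  1.6  5.9] M [ 0.33  0.38 -0.04] open 21.8 q [ 30.  16. -21.   0. -52.  61.]
shift cm [0.11 0.1  0.11]
```

```bash
python3 -m pendant '[[[0,-0.5,0,0,0,0,0],[0,-1.5,0,0,0,0,0],[0,-3,0,0,0,0,0],[0,-3.5,0,0,0,0,0],[0,-3.5,0,0,0,0,0],[0,-3,0,0,0,0,0],[0,-2,0,0,0,0,0],[0,0,0,0,0,0,0],[0,0,0,0,0,0,0]]]'; python3 go.py .4405 -.235 .12
```

```text
clock: 51.08
tool_pos: [0.5603, 0.1013, 0.2566]
orientation: [-90.1, 0.1, -179.3]
force: [0.3, 0.4, -4.2]
opening: 0.0218
t 51.08 pos [0.5603 0.1013 0.2566] rpy [-9.007e+01  5.000e-02 -1.793e+02] F [ 0.3  0.4 -4.2] M [-0.08  0.23 -0.03] open 21.8 q [ 30.   9.  -8.  -0. -73.  61.]
shift cm [12.41 13.61 33.49]
```

```bash
python3 -m pendant '[[[1.4,0,3.7,0,0,0,0],[1.4,0,3.7,0,0,0,0],[1.4,0,3.7,0,0,0,0],[1.4,0,3.7,0,0,0,0],[1.4,0,3.7,0,0,0,0],[1.4,0,3.7,0,0,0,0],[1.4,0,3.7,0,0,0,0],[1.3,0,3.7,0,0,0,0],[1.3,0,3.9,0,0,0,0],[0,3,0,0,0,0,0],[0,3.5,0,0,0,0,0],[0,3.5,0,0,0,0,0]]]'; python3 -m pendant '[[[0,2.5,0,0,0,0,0],[0,0,0,0,0,0,0],[0,0,0,0,0,0,0]]]';python3 go.py .4405 -.235 .088;python3 wl.py pics/w20.png mat_yellow
```

```text
clock: 52.08
tool_pos: [0.4388, -0.2361, 0.1535]
orientation: [-90.1, -0.1, -179.5]
force: [1.4, 0.0, -3.3]
opening: 0.0219
clock: 52.33
tool_pos: [0.4387, -0.2353, 0.1292]
orientation: [-90.0, -0.3, -179.3]
force: [-0.1, -0.5, -1.4]
opening: 0.0217
t 52.33 pos [ 0.4387 -0.2353  0.1292] rpy [ -90.04   -0.32 -179.3 ] F [-0.1 -0.5 -1.4] M [-0.16  0.08  0.02] open 21.7 q [ -6.   8. -27.  -0. -56.  96.]
shift cm [-0.2   4.12 -0.02]
```

View pics/w20o.png

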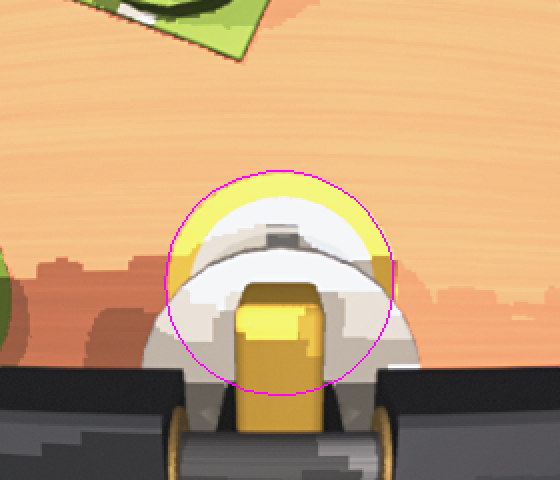

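```bash
python3 -m pendant '[[[0,1.5,0,0,0,0,0],[0,1.5,0,0,0,0,0],[0,0.6,0,0,0,0,0],[0,0.2,0,0,0,0,0],[0,0.2,0,0,0,0,0],[0,0,0,0,0,0,0]]]'; python3 go.py .4405 -.235 .087
```

```text
clock: 52.88
tool_pos: [0.4414, -0.2355, 0.0918]
orientation: [-90.0, 0.1, -179.3]
force: [-1.0, -0.5, -1.5]
opening: 0.022
t 52.88 pos [ 0.4414 -0.2355  0.0918] rpy [-8.9980e+01  7.0000e-02 -1.7927e+02] F [-1.  -0.5 -1.5] M [-0.11  0.18  0.03] open 22.0 q [ -6.  10. -30.   0. -50.  96.]
shift cm [ 0.09  0.48 -0.05]
```

```bash
python3 -m pendant '[[[0.05,0.2,-0.05,0,0,0,0],[0,0.2,0,0,0,0,0],[0,0.1,0,0,0,0,0],[0,0.1,0,0,0,0,0],[0,0,0,0,0,0,0]]]'; python3 go.py .4405 -.235 .087
```

```text
clock: 53.3
tool_pos: [0.4415, -0.2359, 0.0875]
orientation: [-89.9, 0.1, -179.2]
force: [-5.1, 0.8, 16.2]
opening: 0.0216
t 53.3 pos [ 0.4415 -0.2359  0.0875] rpy [-8.9870e+01  1.5000e-01 -1.7921e+02] F [-5.1  0.8 16.2] M [ 0.    2.03 -0.01] open 21.6 q [ -5.  10. -30.   0. -50.  96.]
shift cm [ 0.1   0.05 -0.09]
```

```bash
python3 -m pendant '[[[0,-0.15,0,0,0,0,0.6],[0,0,0,0,0,0,0.6],[0,0,0,0,0,0,0.6],[0,0,0,0,0,0,0.6],[0,-1,0,0,0,0,0.6],[0,-2,0,0,0,0,0.6],[0,-3,0,0,0,0,0.6],[0,-3,0,0,0,0,0.6],[0,-3,0,0,0,0,0.6],[0,-1,0,0,0,0,0.6],[0,0,0,0,0,0,0.6]]]'; python3 go.py .4658 .1969 .22 243.5
```

```text
clock: 54.22
tool_pos: [0.4419, -0.2354, 0.2203]
orientation: [-89.9, 0.3, -179.3]
force: [0.3, 0.5, 0.4]
opening: 0.0529
t 54.22 pos [ 0.4419 -0.2354  0.2203] rpy [ -89.91    0.34 -179.26] F [0.3 0.5 0.4] M [-0.19  0.08  0.  ] open 52.9 q [ -5.   3. -19.   0. -67.  96.]
shift cm [-2.94e+00 -2.00e-02 -4.32e+01]
ry -62.76
```

```bash
python3 -m pendant '[[[-0.25,0,-3.6,0,0,0,0.6],[-0.25,0,-3.6,0,0,0,0.6],[-0.25,0,-3.6,0,0,0,0.6],[-0.25,0,-3.6,0,0,0,0.6],[-0.25,0,-3.6,0,0,0,0.6],[-0.25,0,-3.6,0,0,0,0.6],[-0.25,0,-3.6,0,0,0,0.6],[-0.25,0,-3.6,0,0,0,0.6],[-0.25,0,-3.6,0,0,0,0.6],[-0.25,0,-3.6,0,0,0,0.6],[-0.25,0,-3.6,0,0,0,0.6],[-0.15,0,-3.6,0,0,0,0.6]]]'; python3 -m pendant '[[[0,0,0,0,-7,0,0.6],[0,0,0,0,-7,0,0.6],[0,0,0,0,-7,0,0.6],[0,0,0,0,-7,0,0.6],[0,0,0,0,-7,0,0.6],[0,0,0,0,-7,0,0.6],[0,0,0,0,-7,0,0.6],[0,0,0,0,-7,0,0.6],[0,0,0,0,-6.5,0,0.6],[0,0,0,0,0,0,0.6],[0,0,0,0,0,0,0.6]]]'; python3 go.py .4658 .1969 .086 243.5; python3 wl.py pics/w21.png full_purple mat_purple
```

```text
clock: 55.22
tool_pos: [0.4631, 0.199, 0.2158]
orientation: [-90.0, -0.1, -179.3]
force: [0.5, 0.0, -0.4]
opening: 0.0527
clock: 56.13
tool_pos: [0.4635, 0.1972, 0.2158]
orientation: [-90.0, -0.1, -117.0]
force: [-0.6, 0.2, -0.1]
opening: 0.0525
t 56.13 pos [0.4635 0.1972 0.2158] rpy [-9.003e+01 -6.000e-02 -1.170e+02] F [-0.6  0.2 -0.1] M [-0.16  0.04  0.03] open 52.5 q [ 45.   4. -19.  -0. -67. 108.]
shift cm [-0.1  12.98  0.23]
ry -0.5
```

View pics/w21o.png

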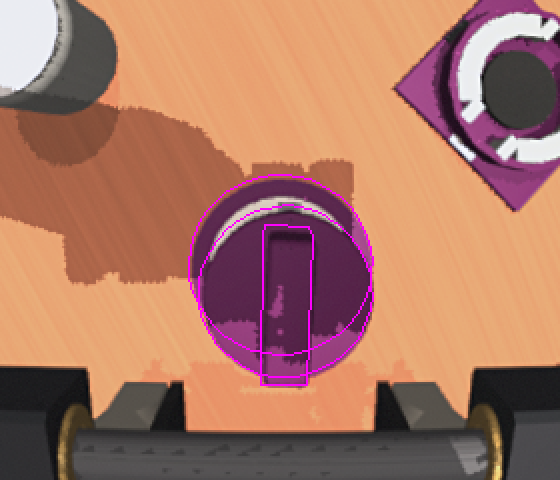

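```bash
python3 -m pendant '[[[-0.1,3,0.3,0,0,0,0.6],[0,3,0,0,0,0,0.6],[0,3,0,0,0,0,0.6],[0,2,0,0,0,0,0.6],[0,1.3,0,0,0,0,0.6],[0,0.7,0,0,0,0,0.6],[0,0,0,0,0,0,0.3],[0,0,0,0,0,0,0],[0,0,0,0,0,0,0],[0,0,0,0,0,0,0],[0,0,0,0,0,0,0],[0,0,0,0,0,0,0]]]'; python3 -m pendant '[[[0,0,0,0,0,0,0],[0,0,0,0,0,0,0]]]';python3 go.py .4658 .1969 .086; python3 wl.py pics/w22.png full_purple mat_purple
```

```text
clock: 57.18
tool_pos: [0.4676, 0.1974, 0.0873]
orientation: [-90.0, 0.1, -116.8]
force: [1.0, -0.2, 1.2]
opening: 0.0219
clock: 57.35
tool_pos: [0.4677, 0.1975, 0.0873]
orientation: [-89.9, 0.1, -116.8]
force: [1.0, 0.6, 4.9]
opening: 0.022
t 57.35 pos [0.4677 0.1975 0.0873] rpy [-8.9940e+01  1.0000e-01 -1.1678e+02] F [1.  0.6 4.9] M [ 0.06 -0.21  0.02] open 22.0 q [ 45.  11. -29.   0. -50. 108.]
shift cm [ 0.14  0.13 -0.14]
```

View pics/w22o.png

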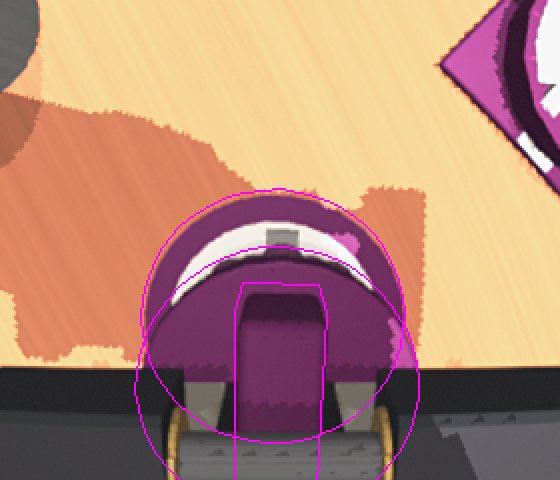

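```bash
python3 -m pendant '[[[0,-0.5,0,0,0,0,0],[0,-1.5,0,0,0,0,0],[0,-3,0,0,0,0,0],[0,-3,0,0,7,0,0],[0,-3,0,0,7,0,0],[0,-2,0,0,7,0,0],[0,0,0,0,7,0,0],[0,0,0,0,7,0,0],[0,0,0,0,7,0,0],[0,0,0,0,1,0,0],[0,0,0,0,0,0,0]]]'; python3 go.py .6576 .2375 .18 200.3
```

```text
clock: 58.32
tool_pos: [0.4661, 0.1965, 0.2157]
orientation: [-90.0, -0.1, -159.7]
force: [0.3, 1.0, -4.0]
opening: 0.0218
t 58.32 pos [0.4661 0.1965 0.2157] rpy [-8.9990e+01 -1.2000e-01 -1.5968e+02] F [ 0.3  1.  -4. ] M [-0.14  0.09  0.05] open 21.8 q [ 45.   4. -19.  -0. -67.  65.]
shift cm [-19.39   3.53   2.8 ]
ry 0.02
```

```bash
python3 -m pendant '[[[-3.2,0,0.45,0,0,0,0],[-3.2,0,0.45,0,0,0,0],[-3.2,0,0.45,0,0,0,0],[-3.2,0,0.45,0,0,0,0],[-3.3,0,0.5,0,0,0,0],[-3.3,0,0.5,0,0,0,0],[0,2.5,0,0,0,0,0],[0,2.5,0,0,0,0,0],[0,2,0,0,0,0,0],[0,1.3,0,0,0,0,0],[0,0,0,0,0,0,0],[0,0,0,0,0,0,0]]]'; python3 go.py .6576 .2375 .122 200.3;python3 wl.py pics/w23.png dock_purple
```

```text
clock: 59.32
tool_pos: [0.658, 0.2372, 0.1322]
orientation: [-89.9, -0.2, -159.6]
force: [-0.3, 0.2, -3.3]
opening: 0.0219
t 59.32 pos [0.658  0.2372 0.1322] rpy [ -89.95   -0.18 -159.64] F [-0.3  0.2 -3.3] M [-0.04 -0.11  0.02] open 21.9 q [ 36.  25.  -1.   0. -64.  75.]
shift cm [ 0.02  1.02 -0.05]
ry 0.06
```

View pics/w23o.png

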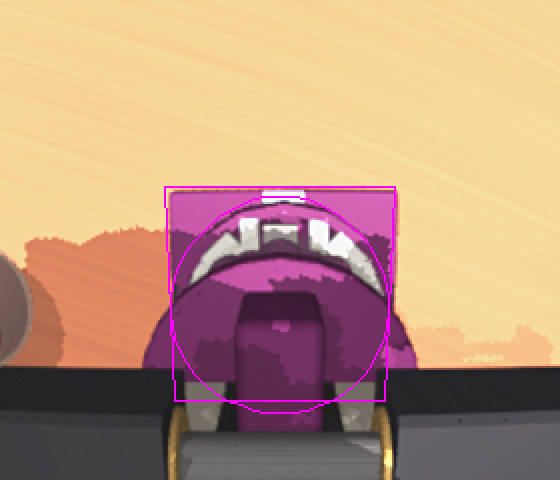

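```bash
python3 -m pendant '[[[0.1,0.5,0.1,0,0,0,0],[0,0.4,0,0,0,0,0],[0,0.2,0,0,0,0,0],[0,0.2,0,0,0,0,0],[0,0.2,0,0,0,0,0],[0,0,0,0,0,0,0]]]'; python3 go.py .6572 .2365 .106 200.3
```

```text
clock: 59.87
tool_pos: [0.6578, 0.2362, 0.1182]
orientation: [-90.0, -0.0, -159.8]
force: [0.2, -1.4, -3.3]
opening: 0.0216
t 59.87 pos [0.6578 0.2362 0.1182] rpy [-9.0000e+01 -3.0000e-02 -1.5979e+02] F [ 0.2 -1.4 -3.3] M [-0.3   0.16 -0.02] open 21.6 q [ 36.  26.  -2.  -0. -62.  75.]
shift cm [ 0.05  1.22 -0.05]
ry -0.09
```

Foot is in (underside about 31 mm), no resistance.

```bash
python3 -m pendant '[[[0,0.3,0,0,0,0,0],[0,0.3,0,0,0,0,0],[0,0.3,0,0,0,0,0],[0,0.3,0,0,0,0,0],[0,0,0,0,0,0,0]]]'; python3 go.py .6572 .2365 .099 200.3
```

```text
clock: 60.28
tool_pos: [0.6583, 0.2365, 0.1062]
orientation: [-90.0, 0.0, -159.8]
force: [-0.2, -1.3, -4.1]
opening: 0.0217
t 60.28 pos [0.6583 0.2365 0.1062] rpy [-8.9990e+01  1.0000e-02 -1.5978e+02] F [-0.2 -1.3 -4.1] M [-0.63  0.44  0.  ] open 21.7 q [ 36.  26.  -3.   0. -61.  75.]
shift cm [ 0.1   0.72 -0.04]
ry -0.08
```

```bash
python3 -m pendant '[[[0,0.3,0,0,0,0,0],[0,0.3,0,0,0,0,0],[0,0.2,0,0,0,0,0],[0,0.15,0,0,0,0,0],[0,0,0,0,0,0,0],[0,0,0,0,0,0,0]]]'; python3 go.py .6572 .2365 .099 200.3
```

```text
clock: 60.78
tool_pos: [0.6601, 0.2369, 0.1]
orientation: [-90.0, 0.3, -159.7]
force: [-1.1, -1.7, 8.9]
opening: 0.0215
t 60.78 pos [0.6601 0.2369 0.1   ] rpy [ -89.98    0.29 -159.74] F [-1.1 -1.7  8.9] M [-0.75  0.65 -0.05] open 21.5 q [ 36.  27.  -3.   0. -60.  75.]
shift cm [ 0.29  0.1  -0.06]
ry -0.04
```

```bash
python3 -m pendant '[[[0.05,0.2,0,0,0,0,0],[0,0,0.03,0,5,0,0],[0,0,0.035,0,7,0,0],[0,0,0.035,0,7,0,0],[0,0,0.035,0,7,0,0],[0,0,0.035,0,7,0,0],[0,0,0.035,0,7,0,0],[0,0,0,0,0,0,0]]]'; python3 go.py .6565 .2335 .0985 110.3
```

```text
clock: 61.45
tool_pos: [0.6601, 0.2347, 0.0985]
orientation: [-90.2, 0.3, 159.8]
force: [-2.1, -1.7, 12.3]
opening: 0.022
t 61.45 pos [0.6601 0.2347 0.0985] rpy [-90.19   0.27 159.82] F [-2.1 -1.7 12.3] M [-0.86  0.72 -0.1 ] open 22.0 q [ 36.  27.  -3.   0. -59.  34.]
shift cm [0.29 0.   0.24]
ry 49.52
```

```bash
python3 -m pendant '[[[0,0,0.05,0,7,0,0],[0,0,0.05,0,7,0,0],[0,0,0.05,0,7,0,0],[0,0,0.05,0,7,0,0],[0,0,0.05,0,7,0,0],[0,0,0.05,0,7,0,0],[0,0,0.05,0,6,0,0],[0,0,0,0,2,0,0],[0,0,0,0,0,0,0]]]'; python3 go.py .6565 .2335 .0985 110.3
```

```text
clock: 62.2
tool_pos: [0.657, 0.232, 0.0985]
orientation: [-90.2, 0.0, 110.1]
force: [-4.4, -1.8, 14.1]
opening: 0.0217
t 62.2 pos [0.657  0.232  0.0985] rpy [-9.0250e+01  3.0000e-02  1.1015e+02] F [-4.4 -1.8 14.1] M [-0.64  2.01  0.31] open 21.7 q [ 35.  26.  -4.   0. -59. -15.]
shift cm [ 0.16  0.   -0.  ]
ry -0.15
```

```bash
python3 -m pendant '[[[0,0,0,0,2,0,0],[0,0,0,0,0,0,0]]]'; python3 go.py;  python3 -m pendant '[[[0,0,0,0,2,0,0],[0,0,0,0,0,0,0]]]'; python3 go.py; python3 -m pendant '[[[0,0,0,0,1,0,0],[0,0,0,0,0,0,0]]]'; python3 go.py
```

```text
clock: 62.37
tool_pos: [0.6564, 0.2318, 0.0984]
orientation: [-90.2, 0.0, 108.2]
force: [-5.3, -2.1, 14.6]
opening: 0.0216
t 62.37 pos [0.6564 0.2318 0.0984] rpy [-9.018e+01  3.000e-02  1.082e+02] F [-5.3 -2.1 14.6] M [-0.68  2.76  0.54] open 21.6 q [ 35.  26.  -4.   0. -59. -17.]
clock: 62.53
tool_pos: [0.6564, 0.2318, 0.0984]
orientation: [-90.2, 0.0, 106.2]
force: [-5.6, -2.4, 14.9]
opening: 0.0219
t 62.53 pos [0.6564 0.2318 0.0984] rpy [-9.0180e+01  3.0000e-02  1.0623e+02] F [-5.6 -2.4 14.9] M [-0.81  2.73  0.75] open 21.9 q [ 35.  26.  -4.   0. -59. -19.]
clock: 62.7
tool_pos: [0.6564, 0.2319, 0.0984]
orientation: [-90.2, 0.0, 105.3]
force: [-5.8, -1.3, 14.4]
opening: 0.0221
t 62.7 pos [0.6564 0.2319 0.0984] rpy [-9.018e+01  3.000e-02  1.053e+02] F [-5.8 -1.3 14.4] M [-0.76  2.67  0.92] open 22.1 q [ 36.  26.  -4.   0. -59. -20.]
```

```bash
python3 -m pendant '[[[0,-0.3,0,0,0,0,0],[0,-0.1,0,0,0,0,0],[0,0,0,0,0,0,0],[0,0,0,0,0,0,0.6],[0,0,0,0,0,0,0.6],[0,0,0,0,0,0,0.6],[0,0,0,0,0,0,0.6],[0,-1,0,0,0,0,0.6],[0,-2,0,0,0,0,0.6],[0,-3,0,0,0,0,0.6],[0,-3,0,0,0,0,0.6],[0,-3,0,0,0,0,0.6]]]'; python3 -m pendant '[[[0,-3,0,0,0,0,0.6],[0,-2,0,0,0,0,0.6],[0,0,0,0,0,0,0.6]]]'; python3 go.py .50 -.35 .26; python3 - <<'E'
from h import *
S=Cam('scene'); S.save('pics/s24.png',(200,120,260,190),3)
E
```

```text
clock: 63.7
tool_pos: [0.6556, 0.2315, 0.2209]
orientation: [-90.0, 0.0, 105.2]
force: [0.2, -0.0, 0.5]
opening: 0.0527
clock: 63.95
tool_pos: [0.6578, 0.2322, 0.2759]
orientation: [-90.5, -0.1, 105.2]
force: [-0.1, 0.5, 0.6]
opening: 0.0525
t 63.95 pos [0.6578 0.2322 0.2759] rpy [-9.0520e+01 -7.0000e-02  1.0522e+02] F [-0.1  0.5  0.6] M [ 0.02  0.05 -0.06] open 52.5 q [ 35.  20.  10.   0. -79. -20.]
shift cm [-52.04   1.25  30.52]
```

View pics/s24.png

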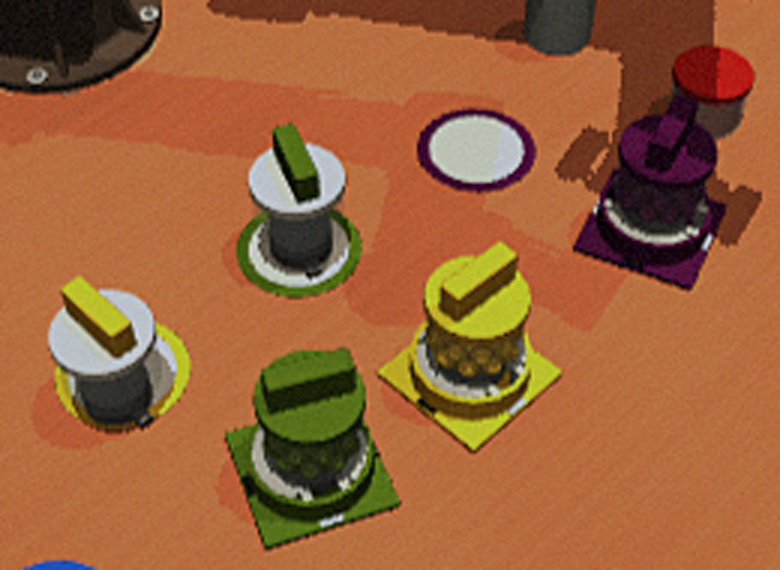

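```bash
cat > meas.py <<'E'
import sys
from h import *
k=sys.argv[1]; x0=[float(a) for a in sys.argv[2:5]]; names=sys.argv[5].split(',')
cams=[]
for n in names:
    C=Cam(n); r=silhouettes(C.s,k+'_mid'); print(n,[(round(float(a['confidence']),2),a['bbox']) for a in r[:3]])
    if r: 
        q=C.proj([x0[0],x0[1],.065])[0]
        r=min(r,key=lambda a:np.hypot(a['bbox'][0]+a['bbox'][2]/2-q[0],a['bbox'][1]+a['bbox'][3]/2-q[1]))
        cams.append((C,r['mask']))
f=lambda p:-sum(iou(render(C,place(JAR,p[0],p[1],0,p[2]*100),2),M) for C,M in cams)
best=None
for yaw in np.arange(-90,90,30) if x0[2]>900 else [x0[2]]:
    s=[x0[0],x0[1],yaw/100]
    r=minimize(f,s,method='Nelder-Mead',options=dict(initial_simplex=np.array([s,[s[0]+.015,s[1],s[2]],[s[0],s[1]+.015,s[2]],[s[0],s[1],s[2]+.15]]),xatol=2e-4,fatol=1e-4,maxiter=150))
    if best is None or r.fun<best.fun: best=r
print('fit',best.x[:2].round(4),round(best.x[2]*100,1),best.fun)
C=cams[0][0]; im=np.ascontiguousarray(C.im[:,:,::-1])
q=C.proj([best.x[0],best.x[1],.065])[0].astype(int); b=(max(q[0]-50,0),max(q[1]-50,0)); s=6
im=cv2.resize(im[b[1]:b[1]+100,b[0]:b[0]+100],None,fx=s,fy=s,interpolation=cv2.INTER_CUBIC)
for p in place(BAR+[JAR[3]],best.x[0],best.x[1],0,best.x[2]*100):
    cv2.polylines(im,[cv2.convexHull(((C.proj(p)-b+.5)*s-.5).astype(np.float32)).astype(np.int32)],True,(255,0,255),1)
cv2.imwrite(sys.argv[6],im)
E
python3 meas.py empty_yellow .42 -.26 999 scene,top pics/m1.png
```

```text
scene [(0.74, [215.5, 213.7, 39.6, 48.2])]
top [(0.95, [397.1, 207.5, 41.9, 39.5])]
fit [ 0.4595 -0.254 ] -0.5 -1.8889407052009655
```

View pics/m1.png

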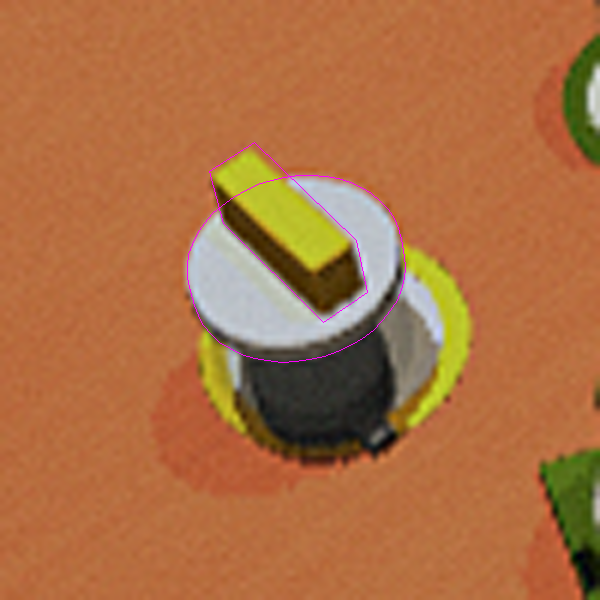

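```bash
python3 go.py .4595 -.254 .22 180
```

```text
t 64.2 pos [0.655  0.2314 0.2679] rpy [-8.990e+01  2.000e-02  1.052e+02] F [ 0.4  0.1 -0.3] M [0.06 0.13 0.02] open 52.8 q [ 35.  21.  10.  -0. -79. -20.]
shift cm [-41.72   4.86  31.59]
ry -74.8
```

```bash
python3 -m pendant '[[[-2.8,0.3,2.1,0,0,0,0.6],[-2.8,0.3,2.1,0,0,0,0.6],[-2.8,0.3,2.1,0,0,0,0.6],[-2.8,0.3,2.1,0,0,0,0.6],[-2.8,0.3,2.1,0,0,0,0.6],[-2.8,0.3,2.1,0,0,0,0.6],[-2.8,0.3,2.1,0,0,0,0.6],[-2.8,0.3,2.1,0,0,0,0.6],[-2.8,0.3,2.1,0,0,0,0.6],[-2.8,0.3,2.1,0,0,0,0.6],[-2.8,0.3,2.1,0,0,0,0.6],[-2.8,0.3,2.1,0,0,0,0.6]]]'; python3 -m pendant '[[[-2.8,0.3,2.1,0,0,0,0.6],[-2.7,0.3,2.1,0,0,0,0.6],[-2.6,0.3,2.2,0,-7,0,0.6],[0,0,0,0,-7,0,0.6],[0,0,0,0,-7,0,0.6],[0,0,0,0,-7,0,0.6],[0,0,0,0,-7,0,0.6],[0,0,0,0,-7,0,0.6],[0,0,0,0,-7,0,0.6],[0,0,0,0,-7,0,0.6],[0,0,0,0,-7,0,0.6],[0,0,0,0,-7,0,0.6]]]';python3 -m pendant '[[[0,0,0,0,-5,0,0.6],[0,0,0,0,0,0,0.6],[0,0,0,0,0,0,0.6]]]'; python3 go.py .4595 -.254 .086 180; python3 - <<'E'
from h import *
d=json.load(open('all.json')); d['empty_yellow']=[.4595,-.254,0,-.5]; d['mat_yellow']=[.4397,-.235,0,0]; json.dump(d,open('all.json','w'))
E
python3 wl.py pics/w25.png empty_yellow mat_yellow
```

```text
clock: 65.2
tool_pos: [0.4991, -0.1601, 0.2321]
orientation: [-89.9, -0.0, 105.2]
force: [0.6, -0.7, 0.8]
opening: 0.0524
clock: 66.2
tool_pos: [0.4598, -0.2528, 0.2231]
orientation: [-90.0, -0.1, 175.4]
force: [-0.5, 0.5, -0.3]
opening: 0.0524
clock: 66.45
tool_pos: [0.46, -0.2528, 0.2234]
orientation: [-90.0, -0.1, 179.9]
force: [0.4, 0.6, 0.4]
opening: 0.0525
t 66.45 pos [ 0.46   -0.2528  0.2234] rpy [-9.0010e+01 -7.0000e-02  1.7987e+02] F [0.4 0.6 0.4] M [-0.07  0.11  0.04] open 52.5 q [ -7.   6. -16.  -0. -69.  97.]
shift cm [ 0.03 13.74  0.12]
ry -0.13
```

View pics/w25o.png

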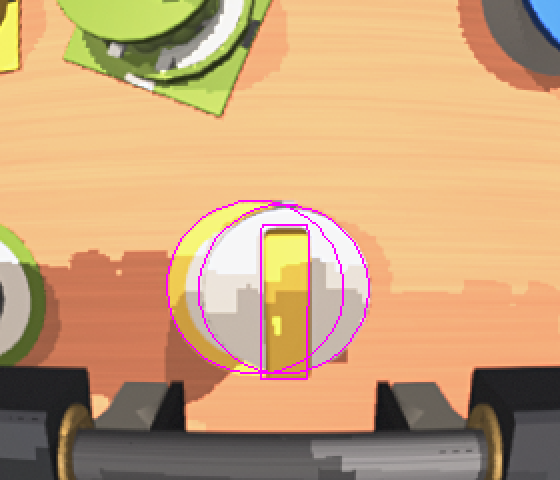

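Overlay fits. Grasping the shifted sold-out yellow jar.

```bash
python3 -m pendant '[[[0,3,0.2,0,0,0,0.6],[0,3,0,0,0,0,0.6],[0,3,0,0,0,0,0.6],[0,2.5,0,0,0,0,0.6],[0,1.5,0,0,0,0,0.6],[0,0.6,0,0,0,0,0.5],[0,0,0,0,0,0,0.3],[0,0,0,0,0,0,0],[0,0,0,0,0,0,0],[0,0,0,0,0,0,0],[0,0,0,0,0,0,0],[0,0,0,0,0,0,0]]]'; python3 -m pendant '[[[0,0,0,0,0,0,0],[0,0,0,0,0,0,0]]]';python3 go.py .4595 -.254 .086; python3 -m pendant '[[[0,-0.5,0,0,0,0,0],[0,-1,0,0,0,0,0],[0,-1,0,0,0,0,0],[0,0,0,0,0,0,0],[0,0,0,0,0,0,0]]]'; python3 go.py .4397 -.235 .11
```

```text
clock: 67.5
tool_pos: [0.4612, -0.2552, 0.0892]
orientation: [-90.0, 0.1, -180.0]
force: [-0.3, -0.6, 3.4]
opening: 0.0217
clock: 67.67
tool_pos: [0.4613, -0.2553, 0.0892]
orientation: [-90.0, 0.1, -179.9]
force: [-0.4, -0.4, 6.4]
opening: 0.0218
t 67.67 pos [ 0.4613 -0.2553  0.0892] rpy [-8.9950e+01  1.1000e-01 -1.7995e+02] F [-0.4 -0.4  6.4] M [-0.14  0.25  0.01] open 21.8 q [ -8.  13. -27.   0. -51.  98.]
shift cm [ 0.18  0.31 -0.13]
clock: 68.08
tool_pos: [0.4609, -0.2549, 0.1139]
orientation: [-90.0, 0.1, -180.0]
force: [0.6, -0.9, -2.5]
opening: 0.0216
t 68.08 pos [ 0.4609 -0.2549  0.1139] rpy [-8.9990e+01  1.1000e-01 -1.7997e+02] F [ 0.6 -0.9 -2.5] M [-0.1   0.16 -0.04] open 21.6 q [ -8.  11. -25.  -0. -54.  98.]
shift cm [ 2.12  0.39 -1.99]
```

```bash
python3 -m pendant '[[[1,0,-1,0,0,0,0],[1,0,-1,0,0,0,0],[0,0,0,0,0,0,0],[0,1,0,0,0,0,0],[0,0.8,0,0,0,0,0],[0,0.3,0,0,0,0,0],[0,0.2,0,0,0,0,0],[0,0.1,0,0,0,0,0],[0,0,0,0,0,0,0]]]'; python3 go.py
```

```text
clock: 68.83
tool_pos: [0.4404, -0.2354, 0.0892]
orientation: [-90.0, -0.1, -180.0]
force: [-3.3, 0.2, 4.4]
opening: 0.0216
t 68.83 pos [ 0.4404 -0.2354  0.0892] rpy [-8.9970e+01 -6.0000e-02 -1.7995e+02] F [-3.3  0.2  4.4] M [0.32 1.33 0.02] open 21.6 q [ -6.  10. -30.   0. -50.  96.]
```

```bash
python3 wl.py pics/w26.png mat_yellow
```

```text
(no output)
```

View pics/w26o.png

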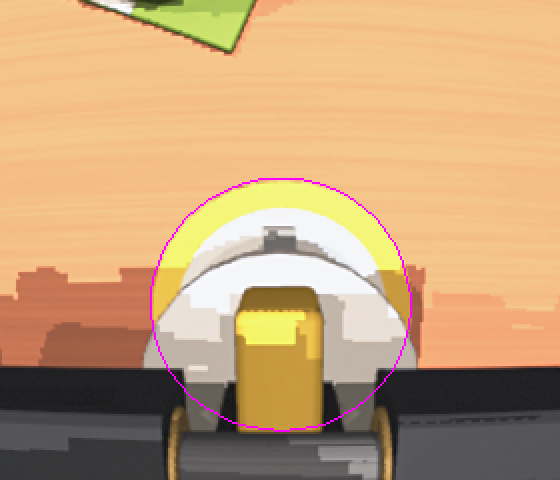

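Down on the mat and centred. Release and retreat to the start area for final checks.

```bash
python3 -m pendant '[[[0,0,0,0,0,0,0.6],[0,0,0,0,0,0,0.6],[0,0,0,0,0,0,0.6],[0,0,0,0,0,0,0.6],[0,-1,0,0,0,0,0.6],[0,-2,0,0,0,0,0.6],[0,-3,0,0,0,0,0.6],[0,-3,0,0,0,0,0.6],[0,-3,0,0,0,0,0.6],[0,-2,0,0,0,0,0.6],[0,0,0,0,0,0,0.6]]]'; python3 go.py .2 -.62 .22
```

```text
clock: 69.8
tool_pos: [0.4428, -0.2358, 0.2348]
orientation: [-89.9, 0.5, -179.9]
force: [0.3, 0.2, 0.2]
opening: 0.0526
t 69.8 pos [ 0.4428 -0.2358  0.2348] rpy [ -89.86    0.47 -179.92] F [0.3 0.2 0.2] M [-0.13  0.02  0.05] open 52.6 q [ -5.   2. -18.   0. -69.  96.]
shift cm [24.34  1.38 38.38]
```

```bash
python3 -m pendant '[[[2,0,3.2,0,0,0,0.6],[2,0,3.2,0,0,0,0.6],[2,0,3.2,0,0,0,0.6],[2,0,3.2,0,0,0,0.6],[2,0,3.2,0,0,0,0.6],[2,0,3.2,0,0,0,0.6],[2,0,3.2,0,0,0,0.6],[2,0,3.2,0,0,0,0.6],[2,0,3.2,0,0,0,0.6],[2,0,3.2,0,0,0,0.6],[2,0,3.2,0,0,0,0.6],[2,0,3.2,0,0,0,0.6]]]'; python3 -m pendant '[[[0,0,0,0,0,0,0.6],[0,0,0,0,0,0,0.6]]]'
cat > final.py <<'E'
from h import *
import sys
T=Cam('top');S=Cam('scene'); tag=sys.argv[1]
d=json.load(open('all.json'))
E={'full_purple':(.6548,.2365,.014,-69.7),'full_yellow':(.654,-.0147,.014,-88.3),'full_green':(.6312,-.181,.014,-113),'empty_green':(.437,-.0243,0,157),'empty_yellow':(.4397,-.235,0,0)}
for cam,b,s in ((T,(190,120,250,150),3.2),(S,(200,120,260,190),3)):
    im=cv2.resize(np.ascontiguousarray(cam.im[b[1]:b[1]+b[3],b[0]:b[0]+b[2],::-1]),None,fx=s,fy=s,interpolation=cv2.INTER_CUBIC)
    cv2.imwrite(f'pics/{tag}_{cam.name}r.png',im)
    for k,v in E.items():
        for p in place(BAR+[JAR[3]],*v):
            h=cv2.convexHull((((cam.proj(p)-b[:2])+.5)*s-.5).astype(np.float32)); cv2.polylines(im,[h.astype(np.int32)],True,(255,0,255),1)
    cv2.imwrite(f'pics/{tag}_{cam.name}.png',im)
for k,v in E.items():
    ms=[]
    for c in (S,T):
        r=silhouettes(c.s,k+'_mid')
        q=c.proj([v[0],v[1],v[2]+.065])[0]
        r=[a for a in r if np.hypot(a['bbox'][0]+a['bbox'][2]/2-q[0],a['bbox'][1]+a['bbox'][3]/2-q[1])<25]
        if r: ms.append((c,r[0]['mask']))
    s0=np.array([v[0],v[1],v[2],v[3]/100])
    f=lambda p:-sum(iou(render(c,place(JAR,p[0],p[1],p[2],p[3]*100),2),M) for c,M in ms)
    r=minimize(f,s0,method='Nelder-Mead',options=dict(initial_simplex=np.vstack([s0]+[s0+e for e in np.diag([.01,.01,.006,.1])]),xatol=2e-4,fatol=1e-4,maxiter=200))
    print(k,len(ms),'expect',v,'fit',(r.x*[1,1,1,100]).round(4),round(r.fun,3))
E
python3 final.py f1; python3 go.py
```

```text
clock: 70.8
tool_pos: [0.1992, -0.6204, 0.2293]
orientation: [-90.0, 0.0, -180.0]
force: [1.2, -0.2, 0.4]
opening: 0.0528
clock: 70.97
tool_pos: [0.1989, -0.6201, 0.2281]
orientation: [-90.1, -0.1, 179.8]
force: [0.6, -1.1, 0.1]
opening: 0.0525
full_purple 2 expect (0.6548, 0.2365, 0.014, -69.7) fit [ 6.53800e-01  2.38400e-01  1.30000e-02 -6.53613e+01] -1.819
full_yellow 2 expect (0.654, -0.0147, 0.014, -88.3) fit [ 6.52600e-01 -1.17000e-02  9.80000e-03 -8.87138e+01] -1.814
full_green 2 expect (0.6312, -0.181, 0.014, -113) fit [ 6.319000e-01 -1.790000e-01  1.060000e-02 -1.110051e+02] -1.863
empty_green 2 expect (0.437, -0.0243, 0, 157) fit [ 4.383000e-01 -2.180000e-02 -1.500000e-03  1.607221e+02] -1.902
empty_yellow 2 expect (0.4397, -0.235, 0, 0) fit [ 0.4369 -0.2327 -0.0042  1.3636] -1.876
t 71.57 pos [ 0.2009 -0.6188  0.2292] rpy [-8.9990e+01  1.0000e-02 -1.7993e+02] F [ 0.2  0.1 -0.1] M [-0.05  0.18  0.01] open 52.6 q [-55.  17.  -0.  -0. -73. 145.]
```

View pics/f1_top.png

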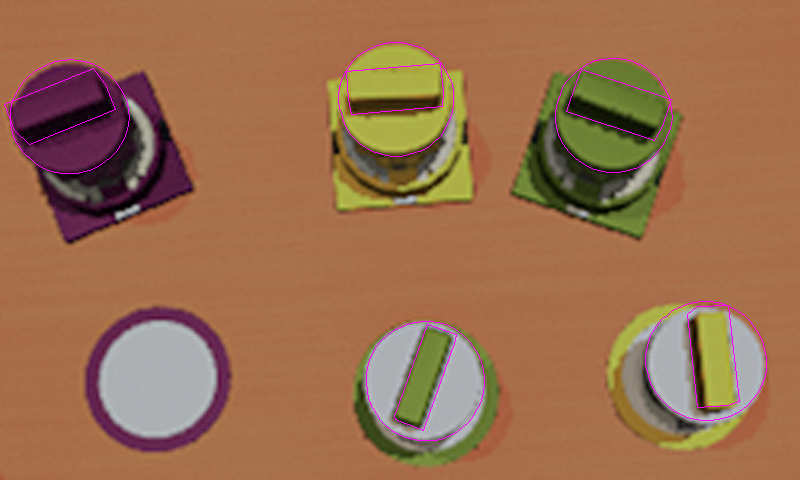

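View pics/f1_scene.png

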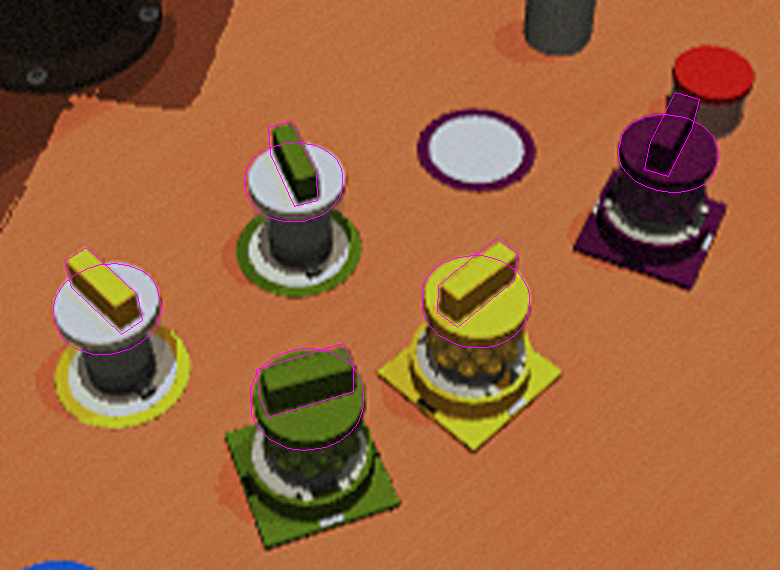

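```bash
python3 - <<'E'
from h import *
T=Cam('top')
im=cv2.resize(np.ascontiguousarray(T.im[130:200,185:265,::-1]),None,fx=8,fy=8,interpolation=cv2.INTER_CUBIC); im=np.clip(im.astype(float)*2,0,255).astype(np.uint8)
cv2.imwrite('pics/pz.png',im)
W=np.ascontiguousarray(T.im[125:205,285:410,::-1]);cv2.imwrite('pics/gz.png',cv2.resize(W,None,fx=6,fy=6,interpolation=cv2.INTER_CUBIC))
E
```

```text
(no output)
```

View pics/pz.png

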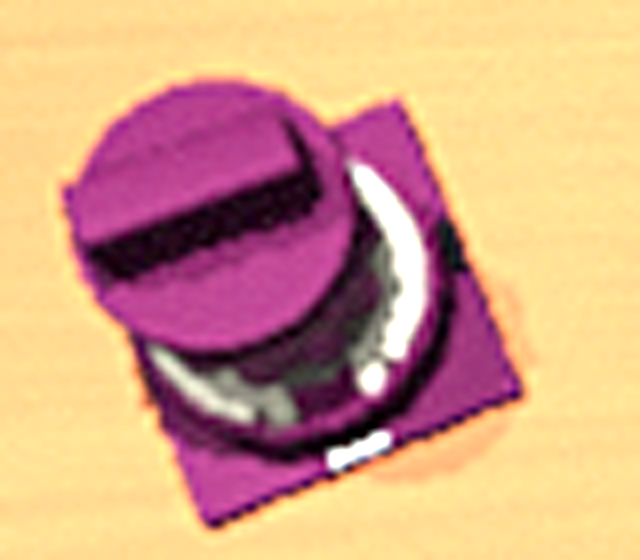

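View pics/gz.png

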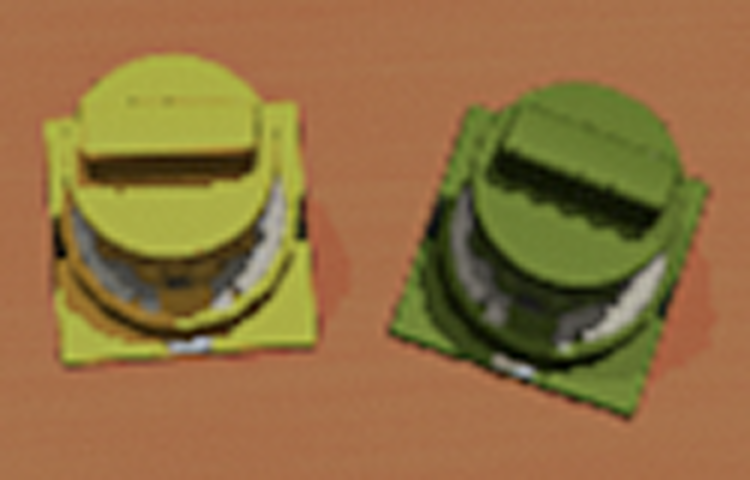

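```bash
python3 - <<'E'
from plant import ctrl
print(ctrl.close_job())
E
```

```text
the job is handed in; nothing more can be done
None
```

The jars are changed and the job is handed in, at about 72 s of the 210 s allowed.

**What I did**
- **Sold-out jars:** green and yellow were the two present, and there was no purple one. I unlocked each and parked it while its full jar went into the dock, then set it on its disc.
- **Full jars:** green, yellow and purple are each pushed down in the dock of their colour and turned clockwise. At the end of each turn the torque rose to about 0.9 N m, which I took as the stop. Each underside then read about 14 mm before I let go of it.
- **The knock:** the sold-out yellow jar was knocked about 3 cm off its disc after I had placed it. I spotted it in a picture, measured where it stood and put it back.

**Last checks, with the arm away**
- **Sold-out jars:** both stand upright, about 3–4 mm from the centre of their discs by a two-view fit.
- **Locked jars:** all three are within about 3.5 mm of their dock centres. Compared by eye with the dock edges, the grip bars are parallel for green and about 3–4° past a quarter turn for yellow and purple. That comparison is only good to a couple of degrees.
- **Heights:** the fitted heights came out 1–4 mm lower than expected, 9.8 mm for yellow instead of 14 mm. The fits of the two original locked jars were also about 3 mm low, so I put this down to the fit.

**What disagreed**
- **Fingertips:** they turned out to sit about 27 mm behind the reported tool position. My first grasp of the full green jar therefore closed on nothing and pressed on its bar with about 20 N. The jar tilted, then stood upright again unharmed.
- **Full yellow jar:** it touched its dock's rim once on the way in, because it sat about 3 mm off-centre in the gripper; I corrected that.
- **Bystanders:** the tin, tub and pot were never approached. I did not re-measure them at the end.

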